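# Empty the token box at the pastry stall

### The job

Open the token tray's cover gently until it leans back on its stop, then get every blue token into the tray: the ones lying on the counter, and the ones in the clear box, by holding the box slot-down over the tray and shaking until they have all dropped out. Stand the empty box back upright in the middle of its mat with the slot towards the customers (away from the robot), then lower the cover gently until it is fully shut, without letting it drop. Leave everything else on the counter where it is.

Things in the scene. Friction and masses are not known exactly. Their poses are not given: they have to be found in the camera images.
- tray: Fixed open aluminium token tray, 150 mm (its x) by 210 mm (its y), 65 mm tall, walls and floor 5 mm. Origin: centre of its underside, on the counter; x points roughly away from the robot (up to about 20 degrees askew), z up. Its clear red-rimmed cover is hinged along its near (-x) rim, on the robot's side. A token left standing on end on top of the others sticks out above the rim and keeps the cover from shutting.
- cover (a joint): Angle of the tray's cover, rad: 0 = closed, lying on the tray; grows as the far edge is lifted up and over towards the robot (the tray's -x); 1.9 = leaning back against its stop, where it stays by itself. The hinge is nearly free: short of upright (1.5) the cover falls shut if let go. Cover 0.2 kg, 7 mm thick, 206 mm wide, 157 mm from the hinge to its far edge. It starts closed.
- cover_bar (a point): Middle of the cover's steel handle bar: a round bar 10 mm thick and 140 mm long, parallel to the hinge (along y), carried by two 8 mm arms, one at each end, 43 mm beyond the cover's far edge and in the plane of the cover, so that there is an open gap between bar and cover. The bar can be pinched from above and turns between the fingers. The frame turns with the cover (y along the bar).
- cover_hinge (a point): Middle of the cover's hinge axis, on the tray's near rim 65 mm above the counter; axes as the tray. The bar's axis lies 200 mm from it (and 4.5 mm above its level when shut).
- mat: Fixed black rubber mat 160 mm (its x) by 120 mm (its y), 4 mm thick, the home of the token box. Origin: centre of its underside. Its x points to the customers' side, roughly away from the robot.
- box_center (a point): Centre of the clear token box with red edges and a red floor: 105 mm (x) by 66 mm (y) by 100 mm (z), about 0.28 kg empty, walls 4 mm, standing on the mat at the start. z points to its roof, x to its front. It can be gripped across its two 66 mm sides.
- box_slot (a point): Middle of the box's only opening, a slot 16 mm high (along the box's z) by 58 mm wide (along y) in the middle of its front face, 52.5 mm in front of the box's centre. Behind the slot two inner plates, one above and one below, make a funnel 32 mm deep that leads to the slot (plates 40 degrees from the front face), so that tokens find their way out when the front points down and the box is shaken. Axes as the box.
- token1_c (a point): Centre of token 1: blue plastic tile 60 x 36 x 8 mm, rounded edges, white dot on both faces, 20 g. Its x lies along the 8 mm, y along the 36 mm, z along the 60 mm. Stands on end in the box at the start, its faces towards the box's front and back, or is absent.
- token2_c (a point): Centre of token 2: blue plastic tile 60 x 36 x 8 mm, rounded edges, white dot on both faces, 20 g. Its x lies along the 8 mm, y along the 36 mm, z along the 60 mm. Stands on end in the box at the start, its faces towards the box's front and back, or is absent.
- token3_c (a point): Centre of token 3: blue plastic tile 60 x 36 x 8 mm, rounded edges, white dot on both faces, 20 g. Its x lies along the 8 mm, y along the 36 mm, z along the 60 mm. Stands on end in the box at the start, its faces towards the box's front and back, or is absent.
- token4_c (a point): Centre of token 4: blue plastic tile 60 x 36 x 8 mm, rounded edges, white dot on both faces, 20 g. Its x lies along the 8 mm, y along the 36 mm, z along the 60 mm. Stands on end in the box at the start, its faces towards the box's front and back, or is absent.
- token5_c (a point): Centre of token 5: blue plastic tile 60 x 36 x 8 mm, rounded edges, white dot on both faces, 20 g. Its x lies along the 60 mm, y along the 36 mm, z along the 8 mm. Lies flat on the counter at the start, or is absent.
- token6_c (a point): Centre of token 6: blue plastic tile 60 x 36 x 8 mm, rounded edges, white dot on both faces, 20 g. Its x lies along the 60 mm, y along the 36 mm, z along the 8 mm. Lies flat on the counter at the start, or is absent.
- jar: Bystander, not to be moved: honey jar 64 mm across, 100 mm tall. Origin: centre of its underside or of its length.
- cup: Bystander, not to be moved: white cup 72 mm across, 85 mm tall. Origin: centre of its underside or of its length.
- spatula: Bystander, not to be moved: serving spatula lying flat. Origin: centre of its underside or of its length.
- bowl: Bystander, not to be moved: blue bowl 120 mm across, 50 mm tall. Origin: centre of its underside or of its length.
- carton: Bystander, not to be moved: cardboard pastry carton 150 x 110 x 60 mm. Origin: centre of its underside or of its length.
- roll: Bystander, not to be moved: crescent pastry about 100 x 55 x 32 mm. Origin: centre of its underside or of its length.
Not all that is in view belongs to the job. What is shaped like the part that bears box_center but green or purple is not meant.

How it is judged:
By the outcome, as a careful person would: the job done as asked, in the order asked, and still so for the second after the job is handed in, with the robot touching nothing.
Of token1, token2, token3, token4 only 2 to 4 are there at a start; the rules pass over those that are not, and their reading is None.
Of token5, token6 only 1 to 2 are there at a start; the rules pass over those that are not, and their reading is None.
At some moment in a run one of tbox, token5, token6 may be knocked a few centimetres aside while the robot is not near it.
It also fails if it takes over 208 s, if anything falls off the work surface, if the arm or the gripper's body presses on something with over 40 N, if the wrist force passes 120 N, or if a joint passes its speed limit or range.

### The arm

A 6-joint arm with a two-finger parallel gripper is mounted at the origin on the work surface. World frame = base frame: x ahead of the robot, y to its left, z up, the work surface at z = 0. Lengths are in m, angles in rad, forces in N, time in s.
With the tool pointing down it reaches from about 0.3 to 0.875 m from the base axis. Payload 6.4 kg.
Tool frame: the origin (TCP) lies at the very end of the fingers, on their centre line; the grasp point (between the pads) lies 19 mm behind it (ctrl.pinch_z is the distance from the TCP to the grasp point, in m); x points along the fingers, z is the direction in which the jaws open and shut, and the axes are right-handed (so a half turn about x gives the same grasp; the last joint's range is limited). The gripper opens to 88 mm and grips with 3 to 60 N. Pads are 18 mm wide; open, the fingers measure 123 mm over their backs; the gripper's body (75 mm by 187 mm) begins 45 mm behind the grasp point.
Start: joints at [-1.546, 0.181, 1.607, -0, 1.354, -0.206], TCP at [0.132, -0.56, 0.239] pointing down, gripper open.
Joint ranges: [-2.99, 2.99], [-0.89, 2.07], [0.3, 2.58], [-1.14, 4.28], [0, 2.63], [-3.12, 3.12]. Speed limits (rad/s): [2.57, 2.57, 3.01, 3.14, 3.14, 3.14].

### API

Orientations are given as a rotation vector (axis times angle).
In Python, from rig import ctrl gives the robot as it stands.
- The arm moves only by the tool drive_tool, never from a script. Its argument "increments" is a list that holds one entry, the list of rows, each a list of 5 numbers: the shift along the tool's x, y, z in mm, then the turn about the tool's x in rad, then the opening in per cent of the stroke, from 0 (shut) to 100 (fully open). A call has 1 to 10 rows; each row shifts and turns the commanded pose from where the row before left it, along the tool's axes as they then stand; what a row does not reach is not made up. A row lasts 1/12 s, in which the tool goes at most 41.7 mm and 7.16 degrees, less where a joint would pass 70% of its speed; a pose out of reach is approached as far as the arm can. A call is refused whole if a number of a shift passes 41.7 or a number of a turn 0.125, either way. A call with a gripper value outside its range is refused whole. The fingers move at their own pace and stop on an object; the grip force is fixed at half the most. Time passes only in rows, so rows that do not move let the fingers close. It gives the time, the measured TCP pose, the force and the opening at its end, in the units of the state.
- ctrl.read_state(): the state, without advancing time (a new reading comes with each control period).
- ctrl.get_image(name): name is "scene" or "top"; returns the picture (400x640x3 uint8, red, green, blue); there is no depth.
- ctrl.calibration(name): a dict with "fovy" (degrees; the focal length in pixels is half the picture's height over the tangent of half this angle, whatever the lens; pixels are square), "cx", "cy" (the principal point, pixels), "rvec" (rotation vector, rad) and "tvec" (3), from world to camera coordinates, as OpenCV has them. Camera axes: x right, y down, z forward; pixel columns grow to the right and rows downward; lengths in m; the calibration is good to about 2 mm. A picture is of the moment at which its call begins. calibration takes no time and is no camera call.
- ctrl.sign_off(): hands the job in, once; it reports no verdict.
The state is a dict: "t": time; "joint_positions": joint angles; "qvel": joint speeds; "joint_torque": joint torques, N m; "tool_pos": TCP position; "orientation": TCP orientation; "ft_force": force on the tool from outside, world axes, zero at the start; "torque": the same for the moment, N m; "grip_width": finger opening in m.
Only numpy, scipy, OpenCV 4.12 (cv2) and the standard library are available. Lean on these libraries where they do the work, as an engineer would, in place of code of your own. Each camera call takes 0.05 s, during which the arm holds its last target.

## Working session

There is one attempt and no reset: what is moved stays moved. The work goes in short steps, Python scripts to look and compute and a tool call to move; the robot and the scene stay as the last step left them, time stands still between calls to the robot, and variables do not carry over. Pictures are saved under pics/ and viewed, and the job is handed in when it is done.

Besides the shell and the picture viewer there is one more tool, called by a JSON object that holds its "name" and its "arguments", one argument or row to a line. drive_tool: Moves the arm, as the interface text tells. Its arguments: {"type":"object","properties":{"increments":{"type":"array","items":{"type":"array","items":{"type":"array","items":{"type":"number"}}}}},"required":["increments"]}

```bash
ls; mkdir -p pics; python3 - <<'E'
from rig import ctrl
import cv2
for n in("scene","top"):
    im=ctrl.get_image(n); cv2.imwrite(f"pics/{n}0.png",im[:,:,::-1]); 
    c=ctrl.calibration(n);print(n,c)
    cv2.imwrite(f"pics/{n}0.png",cv2.resize(im[:,:,::-1],(800,500),interpolation=cv2.INTER_CUBIC))
print(ctrl.read_state(), ctrl.pinch_z)
E
```

```text
pics
scene {'fovy': 53.587212317937144, 'cx': 322.57913404508804, 'cy': 195.69251005917005, 'rvec': array([ 2.38111644,  1.04333745, -0.28672631]), 'tvec': array([-0.37862112, -0.29766699,  1.46828094])}
top {'fovy': 48.25893111484742, 'cx': 320.54620571079414, 'cy': 194.87107635797523, 'rvec': array([ 2.20687717, -2.15269281,  0.1028392 ]), 'tvec': array([-0.0198445 ,  0.52727853,  1.21681259])}
{'t': 0.1, 'joint_positions': array([-1.54629852e+00,  1.81463123e-01,  1.60788816e+00, -7.58087367e-06,
        1.35382528e+00, -2.06341201e-01]), 'qvel': array([-2.88499405e-04, -1.41909499e-03, -2.16831871e-03,  2.86761656e-04,
       -5.34286524e-04, -3.99339821e-05]), 'joint_torque': array([ 8.04983520e-04, -4.34816802e+01, -3.42693436e+01,  7.05278758e-02,
        3.40641942e-02, -4.24272287e-05]), 'tool_pos': array([ 0.13153636, -0.55925681,  0.23791188]), 'orientation': array([ 1.03864843,  1.31063686, -1.03662265]), 'ft_force': array([0.64287009, 0.40263192, 0.72049351]), 'torque': array([ 0.02071797,  0.04343117, -0.04591353]), 'grip_width': 0.08838545193900654} 0.0187
```

View pics/scene0.png

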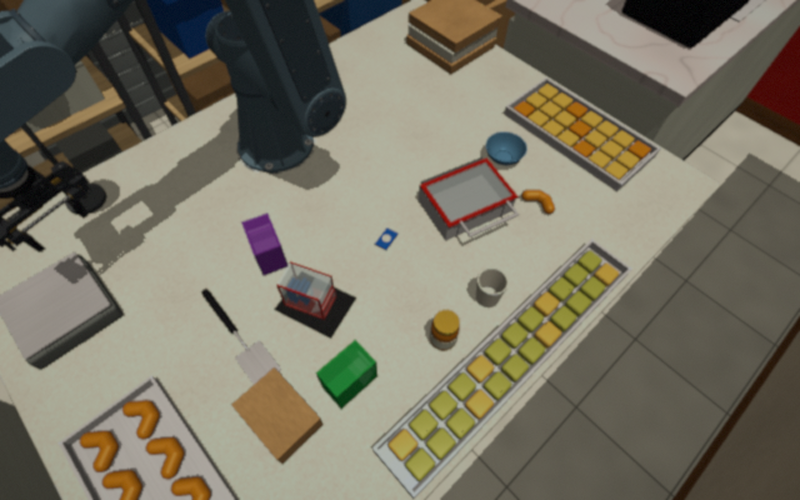

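View pics/top0.png

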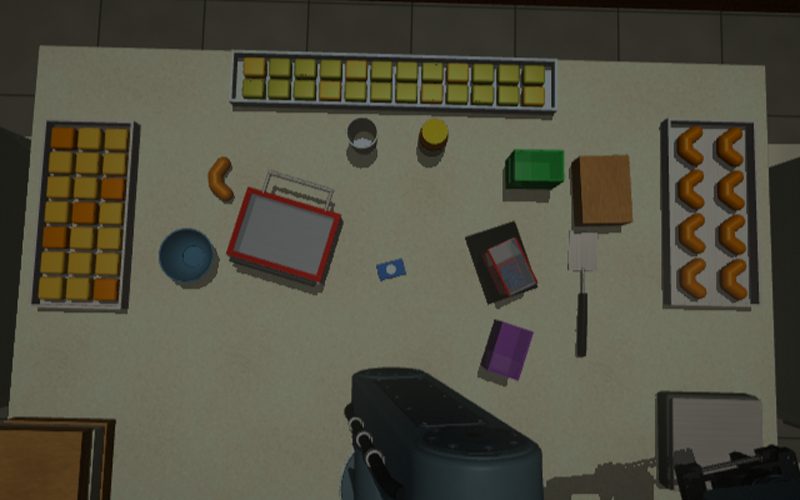

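Top picture (800x500): the clear red-edged box stands on the black mat at (510,265). The lookalikes, rejected by colour, are the purple box at (507,350) and the green box at (535,168). One blue token lies at (390,269), the blue bowl at (187,256) is not a token, and the tray is at (285,235) with its bar at (300,182). I'll measure next.

```bash
cat > h.py <<'E'
import numpy as np, cv2
from rig import ctrl
from scipy.spatial.transform import Rotation as R
def cam(n):
    c=ctrl.calibration(n); f=200/np.tan(np.radians(c["fovy"])/2)
    return np.array([[f,0,c["cx"]],[0,f,c["cy"]],[0,0,1]]),np.array(c["rvec"]),np.array(c["tvec"])
def ray(n,px):
    K,r,t=cam(n);Rm=R.from_rotvec(r).as_matrix()
    o=-Rm.T@t; d=Rm.T@np.linalg.inv(K)@np.array([px[0],px[1],1.]);return o,d/np.linalg.norm(d)
def plane(n,px,z):
    o,d=ray(n,px);return o+d*(z-o[2])/d[2]
def tri(ps,pt):
    P=[]
    for n in("scene","top"):
        K,r,t=cam(n);P.append(K@np.c_[R.from_rotvec(r).as_matrix(),t])
    X=cv2.triangulatePoints(P[0],P[1],np.array(ps,float).reshape(2,1),np.array(pt,float).reshape(2,1))
    return (X[:3]/X[3]).ravel()
def proj(n,X):
    K,r,t=cam(n);return cv2.projectPoints(np.array(X,float).reshape(-1,1,3),r,t,K,None)[0].reshape(-1,2)
def grab(n,name=None,crop=None,scale=1):
    im=np.ascontiguousarray(ctrl.get_image(n)[:,:,::-1])
    if name:
        s=im if crop is None else im[crop[1]:crop[3],crop[0]:crop[2]]
        cv2.imwrite(f"pics/{name}.png",cv2.resize(s,None,fx=scale,fy=scale,interpolation=cv2.INTER_CUBIC))
    return im
def blobs(im,lo,hi,amin=20):
    m=cv2.inRange(cv2.cvtColor(im,cv2.COLOR_BGR2HSV),lo,hi)
    n,l,s,c=cv2.connectedComponentsWithStats(m)
    return [(c[i].round(1).tolist(),int(s[i,4]),s[i,:4].tolist()) for i in range(1,n) if s[i,4]>=amin],m,l
def st():
    s=ctrl.read_state(); r=R.from_rotvec(s["orientation"]).as_matrix()
    print("t",round(s["t"],2),"tcp",s["tool_pos"].round(4),"F",s["ft_force"].round(1),"w",round(s["grip_width"],4),"q",s["joint_positions"].round(3))
    print(" toolx",r[:,0].round(3),"y",r[:,1].round(3),"z",r[:,2].round(3))
    return s,r
E
python3 - <<'E'
from h import *
st()
for n in("scene","top"):
    im=grab(n); print(n,"blue",blobs(im,(100,120,60),(125,255,255))[0]); print(" red",blobs(im,(0,170,60),(4,255,255))[0], blobs(im,(174,170,60),(180,255,255))[0])
    print(" mat",blobs(im,(0,0,0),(180,120,40),200)[0])
grab("top","t1",(160,110,460,310),2.66)
grab("scene","s1",(180,110,440,290),3)
E
```

```text
t 0.1 tcp [ 0.1315 -0.5593  0.2379] F [0.6 0.4 0.7] w 0.0884 q [-1.546  0.181  1.608 -0.     1.354 -0.206]
 toolx [-0.     0.002 -1.   ] y [0.973 0.229 0.   ] z [ 0.229 -0.973 -0.002]
scene blue [([156.9, 26.2], 557, [142, 6, 36, 40]), ([415.7, 118.8], 39, [411, 115, 9, 9]), ([308.9, 191.2], 91, [301, 184, 16, 15])]
 red [([625.5, 65.7], 1624, [599, 22, 41, 78]), ([372.2, 154.2], 454, [337, 127, 77, 55])] []
 mat [([103.7, 45.9], 3201, [52, 0, 104, 111]), ([205.4, 70.7], 4677, [166, 0, 79, 130]), ([237.9, 35.8], 2487, [207, 0, 58, 83]), ([546.3, 13.0], 1708, [498, 0, 100, 38]), ([260.4, 91.7], 575, [246, 75, 29, 33]), ([38.4, 147.5], 3452, [0, 98, 96, 102]), ([257.9, 251.4], 687, [222, 232, 61, 37])]
top blue [([153.6, 204.9], 88, [147, 197, 16, 18]), ([312.4, 215.3], 180, [302, 208, 22, 16])]
 red [([226.9, 187.7], 981, [181, 150, 92, 75]), ([417.8, 201.7], 33, [412, 190, 13, 26]), ([398.8, 218.4], 61, [390, 199, 18, 38])] []
 mat [([436.5, 11.7], 1329, [167, 0, 473, 51]), ([312.0, 50.1], 826, [186, 43, 257, 42]), ([317.1, 86.6], 756, [185, 82, 259, 10]), ([289.1, 101.5], 213, [279, 95, 22, 17]), ([39.5, 159.1], 766, [26, 97, 78, 146]), ([532.1, 168.9], 774, [529, 96, 8, 147]), ([596.2, 160.0], 1037, [537, 97, 70, 146]), ([104.3, 172.9], 786, [97, 98, 15, 149]), ([8.3, 194.6], 3536, [0, 101, 25, 226]), ([628.9, 229.0], 4481, [615, 126, 25, 217]), ([391.7, 204.6], 990, [373, 178, 47, 65]), ([465.4, 259.5], 352, [462, 234, 8, 51]), ([392.6, 274.8], 243, [385, 256, 17, 40]), ([337.6, 345.9], 9507, [276, 295, 159, 105]), ([581.7, 373.7], 4170, [526, 314, 114, 86]), ([77.2, 369.9], 405, [72, 341, 11, 59])]
```

View pics/t1.png

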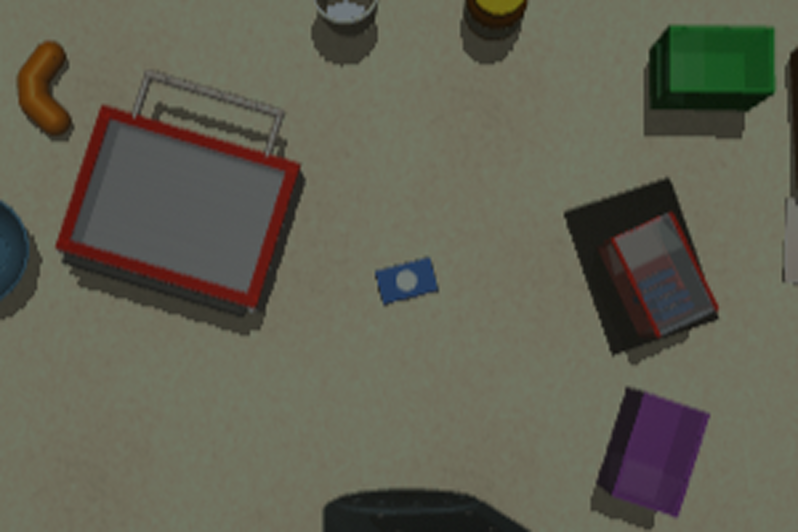

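View pics/s1.png

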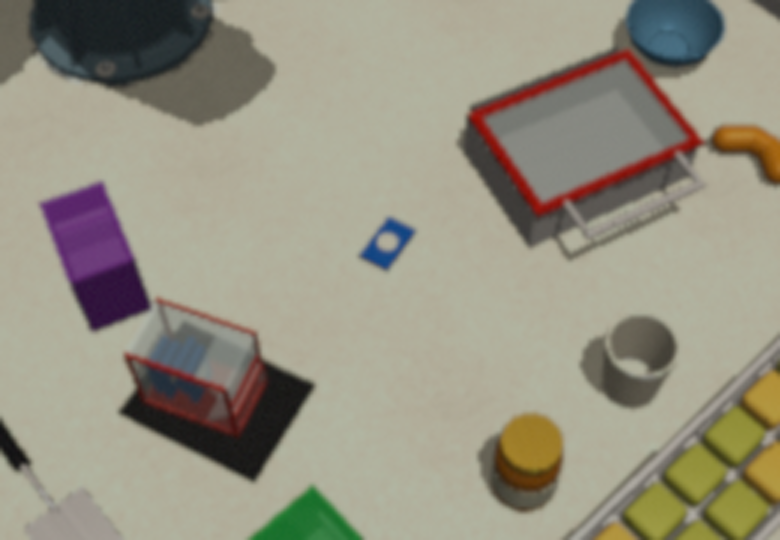

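```bash
python3 - <<'E'
from h import *
t=lambda p:(p[0]/2.66+160,p[1]/2.66+110)
s=lambda p:(p[0]/3+180,p[1]/3+110)
P={"FL":((698,140),(105,107)),"FR":((540,210),(300,163)),"NL":((628,52),(57,248)),"NR":((470,115),(250,305)),
"barL":((702,183),(150,75)),"barR":((592,235),(283,113)),"bowl?token":((388,243),(407,281)),
"boxfL":((257,333),(612,243)),"boxfR":((232,388),(672,213))}
for k,(a,b) in P.items():
    X=tri(s(a),t(b)); print(k,X.round(4),"reproj",(proj("top",X)[0]-t(b)).round(1))
print("rim plane z=.072:",{k:plane("top",t(P[k][1]),.072)[:2].round(4) for k in("FL","FR","NL","NR")})
print("bar z=.0695",{k:plane("top",t(P[k][1]),.0695)[:2].round(4) for k in("barL","barR")})
# token
im=grab("top");
b,m,l=blobs(im,(100,100,50),(125,255,255))
for c,a,_ in b:
    if a>120:
        i=l[int(round(c[1])),int(round(c[0]))]
        ys,xs=np.nonzero(m); k=(abs(xs-c[0])<20)&(abs(ys-c[1])<20)
        W=np.array([plane("top",p,.008)[:2] for p in np.c_[xs[k],ys[k]]],np.float32)
        print("token",cv2.minAreaRect(W*1000), W.mean(0))
im=grab("scene"); b,m,l=blobs(im,(100,100,50),(125,255,255))
print([ (plane("scene",c,.008).round(4),a) for c,a,_ in b])
print("mat corners top", [plane("top",t(p),.004)[:2].round(4) for p in((565,212),(669,179),(717,315),(612,355))])
print("mat corners scene", [plane("scene",s(p),.004)[:2].round(4) for p in((120,410),(313,385),(255,480))])
print("roof corners z .104 top", [plane("top",t(p),.104)[:2].round(4) for p in((612,243),(672,213),(717,315),(655,335))])
print("roof corners scene", [plane("scene",s(p),.104)[:2].round(4) for p in((128,355),(160,300),(257,333),(232,388))])
E
```

```text
FL [0.6352 0.3209 0.0763] reproj [-0.2 -0.2]
FR [0.5844 0.1245 0.08  ] reproj [-0.9 -0.8]
NL [0.4936 0.3659 0.0663] reproj [-0.6 -0.6]
NR [0.4401 0.169  0.0672] reproj [-0.2 -0.1]
barL [0.6719 0.2803 0.0715] reproj [-0.9 -0.9]
barR [0.6372 0.1454 0.0706] reproj [-1.2 -1.1]
bowl?token [0.4718 0.0149 0.0044] reproj [-0.7 -0.6]
boxfL [ 0.5106 -0.185   0.0993] reproj [-1.1 -0.8]
boxfR [ 0.542  -0.2408  0.1062] reproj [-1.6 -1.2]
rim plane z=.072: {'FL': array([0.6354, 0.3215]), 'FR': array([0.5835, 0.1229]), 'NL': array([0.4917, 0.3624]), 'NR': array([0.4397, 0.1678])}
bar z=.0695 {'barL': array([0.6699, 0.2782]), 'barR': array([0.6344, 0.1421])}
token ((486.8581848144531, 466.4213562011719), (107.49656677246094, 105.96365356445312), 3.506845474243164) [0.4842377  0.46433255]
token ((471.4075622558594, 14.551820755004883), (33.97262191772461, 59.07883071899414), 15.485855102539062) [0.47123593 0.01471193]
[(array([-0.8545,  0.1232,  0.008 ]), 33), (array([-0.3225,  0.6423,  0.008 ]), 545), (array([-0.6266,  0.1034,  0.008 ]), 701), (array([0.4728, 0.4895, 0.008 ]), 561), (array([0.4746, 0.015 , 0.008 ]), 96)]
mat corners top [array([ 0.5476, -0.153 ]), array([ 0.5858, -0.2634]), array([ 0.4425, -0.315 ]), array([ 0.3978, -0.2046])]
mat corners scene [array([ 0.442 , -0.3105]), array([ 0.55 , -0.152]), array([ 0.5901, -0.258 ])]
roof corners z .104 top [array([ 0.5082, -0.1871]), array([ 0.5391, -0.2455]), array([ 0.4406, -0.2899]), array([ 0.4198, -0.2298])]
roof corners scene [array([ 0.4537, -0.2851]), array([ 0.4255, -0.2285]), array([ 0.5158, -0.1829]), array([ 0.5453, -0.2353])]
```

{"name": "drive_tool", "arguments": {
  "increments": [
    [[0,30,-27.5,0,100],[0,30,-27.5,0,100],[0,30,-27.5,0,100],[0,30,-27.5,0,100],[0,30,-27.5,0,100],[0,30,-27.5,0,100],[0,30,-27.5,0,100],[0,30,-27.5,0,100],[0,30,-27.5,0,100],[0,30,-27.5,0,100]]
  ]
}}

```text
t: 1.23
tool_pos: [0.3614, -0.2217, 0.2391]
orientation: [1.038, 1.308, -1.038]
ft_force: [0.9, -0.7, -0.4]
grip_width: 0.0881
```

{"name": "drive_tool", "arguments": {
  "increments": [
    [[0,30,-27.5,0,100],[0,30,-27.5,0,100],[0,30,-27.5,0,100],[0,30,-27.5,0,100],[0,30,-27.5,0,100],[0,30,-27.5,0,100],[0,30,-27.5,0,100],[0,30,-27.5,0,60],[0,30,-27.5,0,50],[0,30,-27.5,0,45]]
  ]
}}

```text
t: 2.07
tool_pos: [0.5906, 0.115, 0.2387]
orientation: [1.037, 1.309, -1.037]
ft_force: [0.7, -0.8, -0.7]
grip_width: 0.0702
```

{"name": "drive_tool", "arguments": {
  "increments": [
    [[0,30,-27.5,0,45],[0,30,-27.5,-0.119,45],[0,0,0,-0.119,45],[0,0,0,-0.119,45],[0,0,0,-0.119,45],[0,0,0,-0.119,45],[0,0,0,-0.119,45],[0,0,0,-0.119,45],[0,0,0,-0.119,45],[0,0,0,-0.119,45]]
  ]
}}

```text
t: 2.9
tool_pos: [0.6356, 0.1802, 0.2386]
orientation: [0.206, 1.561, -0.207]
ft_force: [-0.3, 0.3, 0.2]
grip_width: 0.0396
```

```bash
cat >> h.py <<'E'
def to(x,y,z,ang=None):
    s,r=st(); d=np.array([x,y,z])-s["tool_pos"]; a=np.arctan2(r[1,2],r[0,2])
    print("zang",a.round(4)," tool shift mm",(r.T@d*1000).round(1), "turn", None if ang is None else round((a-ang+np.pi)%(2*np.pi)-np.pi,3))
E
python3 -c "
from h import *
to(.652,.210,.0705-.0187,-.27)
for n in('scene','top'):
    im=grab(n,n+'2')
    print(n,[b for b in blobs(im,(100,120,50),(125,255,255))[0]])
"
```

```text
t 2.9 tcp [0.6356 0.1802 0.2386] F [-0.3  0.3  0.2] w 0.0396 q [ 0.097  0.368  1.374 -0.     1.399  0.36 ]
 toolx [-0. -0. -1.] y [ 0.26   0.966 -0.   ] z [ 0.966 -0.26  -0.   ]
zang -0.2631  tool shift mm [186.8  33.    8.1] turn 0.007
scene [([135.0, 0.9], 34, [129, 0, 14, 4]), ([295.3, 8.2], 475, [281, 0, 36, 24]), ([159.0, 24.4], 846, [140, 4, 39, 42]), ([308.9, 191.1], 92, [301, 183, 16, 16])]
top [([154.3, 205.5], 331, [141, 193, 26, 26]), ([312.4, 215.2], 183, [302, 208, 22, 16])]
```

{"name": "drive_tool", "arguments": {
  "increments": [
    [[0,33,8,0.007,34],[30,0,0,0,34],[30,0,0,0,34],[30,0,0,0,34],[30,0,0,0,34],[0,0,0,0,34]]
  ]
}}

```text
t: 3.5
tool_pos: [0.6475, 0.2091, 0.1111]
orientation: [0.217, 1.571, -0.223]
ft_force: [-1.6, -0.7, -1.5]
grip_width: 0.0302
```

```bash
python3 -c "
from h import *
to(.652,.210,.0705-.0187,-.27)
grab('scene','s3',(300,80,440,200),5); grab('top','t3',(150,60,300,240),3.3)
"
```

```text
t 3.5 tcp [0.6475 0.2091 0.1111] F [-1.6 -0.7 -1.5] w 0.0302 q [ 0.138  0.541  1.402 -0.     1.211  0.418]
 toolx [-0.012 -0.002 -1.   ] y [ 0.276  0.961 -0.005] z [ 0.961 -0.276 -0.011]
zang -0.2799  tool shift mm [59.3  2.4  4.7] turn -0.01
```

View pics/s3.png

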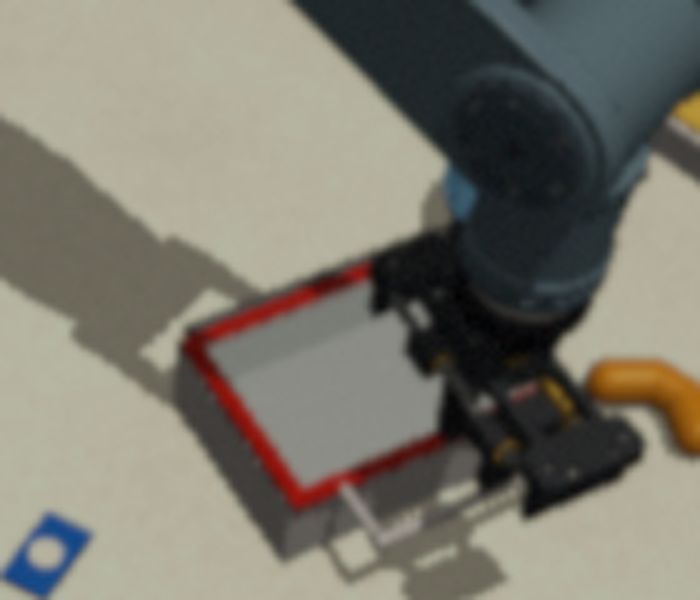

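View pics/t3.png

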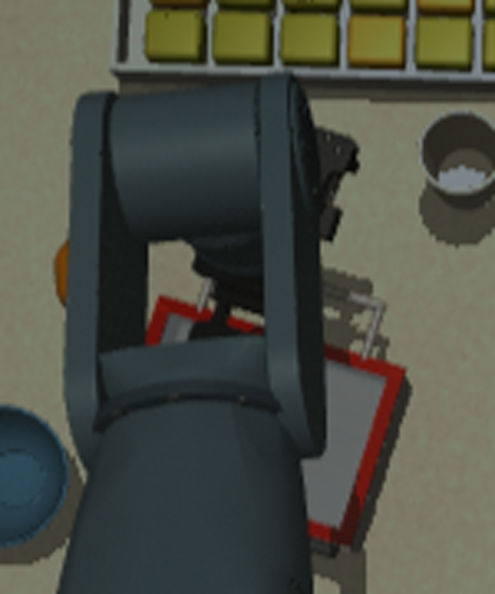

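{"name": "drive_tool", "arguments": {
  "increments": [
    [[0,0,0,0,34],[0,0,0,0,34]]
  ]
}}

```text
t: 3.77
tool_pos: [0.654, 0.2101, 0.1218]
orientation: [0.218, 1.555, -0.216]
ft_force: [-0.1, 0.6, -0.4]
grip_width: 0.03
```

```bash
python3 -c "
from h import *
to(.652,.210,.0705-.0187,-.27)
"
```

```text
t 3.77 tcp [0.654  0.2101 0.1218] F [-0.1  0.6 -0.4] w 0.03 q [0.138 0.531 1.392 0.    1.214 0.416]
 toolx [ 0.005  0.001 -1.   ] y [0.273 0.962 0.002] z [ 0.962 -0.273  0.004]
zang -0.277  tool shift mm [70.  -0.8 -2.2] turn -0.007
```

{"name": "drive_tool", "arguments": {
  "increments": [
    [[12,0,0,0,34],[12,0,0,0,34],[12,0,0,0,34],[12,0,0,0,34],[12,0,0,0,34],[7,0,0,0,34],[0,0,0,0,34],[0,0,0,0,0],[0,0,0,0,0],[0,0,0,0,0]]
  ]
}}

```text
t: 4.6
tool_pos: [0.6528, 0.21, 0.0526]
orientation: [0.217, 1.558, -0.216]
ft_force: [0.3, 0.1, 0.1]
grip_width: 0.0117
```

{"name": "drive_tool", "arguments": {
  "increments": [
    [[0,0,0,0,0],[0,0,0,0,0]]
  ]
}}

```text
t: 4.77
tool_pos: [0.6533, 0.2099, 0.0527]
orientation: [0.217, 1.557, -0.216]
ft_force: [2.2, -0.3, -0.4]
grip_width: 0.0084
```

```bash
python3 -c "
from h import *
to(.652,.210,.0705-.0187,-.27)
grab('scene','s4',(300,80,440,200),5)
"
```

```text
t 4.77 tcp [0.6533 0.2099 0.0527] F [ 2.2 -0.3 -0.4] w 0.0084 q [ 0.138  0.616  1.419 -0.     1.104  0.414]
 toolx [ 0.003  0.    -1.   ] y [0.273 0.962 0.001] z [ 0.962 -0.273  0.003]
zang -0.276  tool shift mm [ 0.9 -0.2 -1.2] turn -0.006
```

View pics/s4.png

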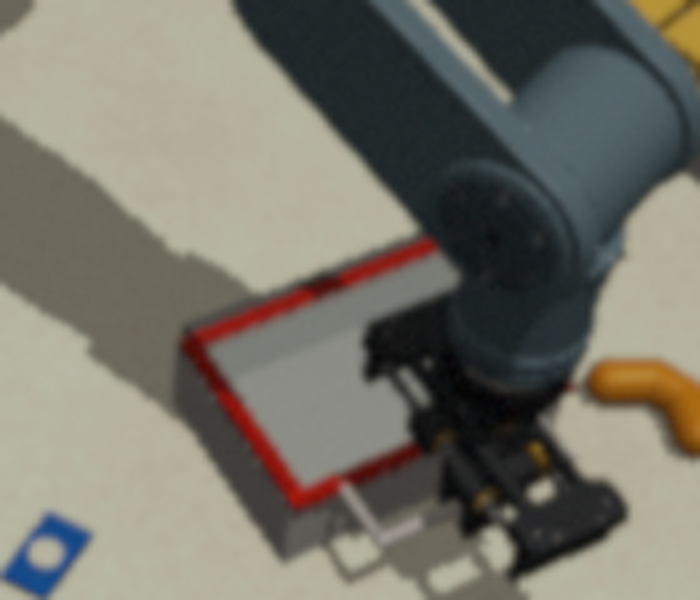

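```bash
python3 -c "
import numpy as np
p=np.r_[.0225+np.arange(0,46)*.04, 1.8525,1.8725,1.8925,1.9025,1.9125]
d=np.round(np.c_[-200*np.sin(p),200*np.cos(p)],1)
d=np.diff(d,axis=0).round(1)
for i in range(0,len(d),10): print([[a,0,b,0,0] for a,b in d[i:i+10].tolist()])
"
```

```text
[[-8.0, 0, -0.3, 0, 0], [-8.0, 0, -0.6, 0, 0], [-7.9, 0, -1.0, 0, 0], [-7.9, 0, -1.3, 0, 0], [-7.8, 0, -1.6, 0, 0], [-7.8, 0, -2.0, 0, 0], [-7.7, 0, -2.2, 0, 0], [-7.6, 0, -2.5, 0, 0], [-7.4, 0, -2.9, 0, 0], [-7.4, 0, -3.1, 0, 0]]
[[-7.2, 0, -3.4, 0, 0], [-7.1, 0, -3.7, 0, 0], [-7.0, 0, -4.0, 0, 0], [-6.7, 0, -4.3, 0, 0], [-6.6, 0, -4.5, 0, 0], [-6.4, 0, -4.8, 0, 0], [-6.2, 0, -5.1, 0, 0], [-6.0, 0, -5.2, 0, 0], [-5.8, 0, -5.6, 0, 0], [-5.6, 0, -5.7, 0, 0]]
[[-5.3, 0, -6.0, 0, 0], [-5.1, 0, -6.2, 0, 0], [-4.8, 0, -6.3, 0, 0], [-4.6, 0, -6.6, 0, 0], [-4.3, 0, -6.8, 0, 0], [-4.0, 0, -6.9, 0, 0], [-3.8, 0, -7.0, 0, 0], [-3.4, 0, -7.2, 0, 0], [-3.2, 0, -7.4, 0, 0], [-2.9, 0, -7.4, 0, 0]]
[[-2.6, 0, -7.6, 0, 0], [-2.2, 0, -7.7, 0, 0], [-2.0, 0, -7.7, 0, 0], [-1.7, 0, -7.9, 0, 0], [-1.3, 0, -7.8, 0, 0], [-1.0, 0, -8.0, 0, 0], [-0.7, 0, -8.0, 0, 0], [-0.4, 0, -7.9, 0, 0], [-0.1, 0, -8.0, 0, 0], [0.3, 0, -8.0, 0, 0]]
[[0.5, 0, -8.0, 0, 0], [0.9, 0, -8.0, 0, 0], [1.2, 0, -7.9, 0, 0], [1.6, 0, -7.8, 0, 0], [1.8, 0, -7.8, 0, 0], [1.6, 0, -5.8, 0, 0], [1.1, 0, -3.8, 0, 0], [1.3, 0, -3.8, 0, 0], [0.6, 0, -1.9, 0, 0], [0.7, 0, -1.9, 0, 0]]
```

{"name": "drive_tool", "arguments": {
  "increments": [
    [[-8.0,0,-0.3,0,0],[-8.0,0,-0.6,0,0],[-7.9,0,-1.0,0,0],[-7.9,0,-1.3,0,0],[-7.8,0,-1.6,0,0],[-7.8,0,-2.0,0,0],[-7.7,0,-2.2,0,0],[-7.6,0,-2.5,0,0],[-7.4,0,-2.9,0,0],[-7.4,0,-3.1,0,0]]
  ]
}}

```text
t: 5.65
tool_pos: [0.6356, 0.2146, 0.1305]
orientation: [0.217, 1.558, -0.216]
ft_force: [4.4, -0.2, 0.3]
grip_width: 0.0083
```

{"name": "drive_tool", "arguments": {
  "increments": [
    [[-7.2,0,-3.4,0,0],[-7.1,0,-3.7,0,0],[-7.0,0,-4.0,0,0],[-6.7,0,-4.3,0,0],[-6.6,0,-4.5,0,0],[-6.4,0,-4.8,0,0],[-6.2,0,-5.1,0,0],[-6.0,0,-5.2,0,0],[-5.8,0,-5.6,0,0],[-5.6,0,-5.7,0,0]]
  ]
}}

```text
t: 6.48
tool_pos: [0.5892, 0.2273, 0.1936]
orientation: [0.216, 1.562, -0.217]
ft_force: [-0.3, -1.3, -2.7]
grip_width: 0.0083
```

```bash
python3 -c "
from h import *
st()
grab('scene','s5',(280,50,440,200),4)
"
```

```text
t 6.48 tcp [0.5892 0.2273 0.1936] F [-0.3 -1.3 -2.7] w 0.0083 q [ 0.181  0.346  1.497 -0.     1.301  0.456]
 toolx [-0.002 -0.001 -1.   ] y [ 0.272  0.962 -0.001] z [ 0.962 -0.272 -0.002]
```

View pics/s5.png

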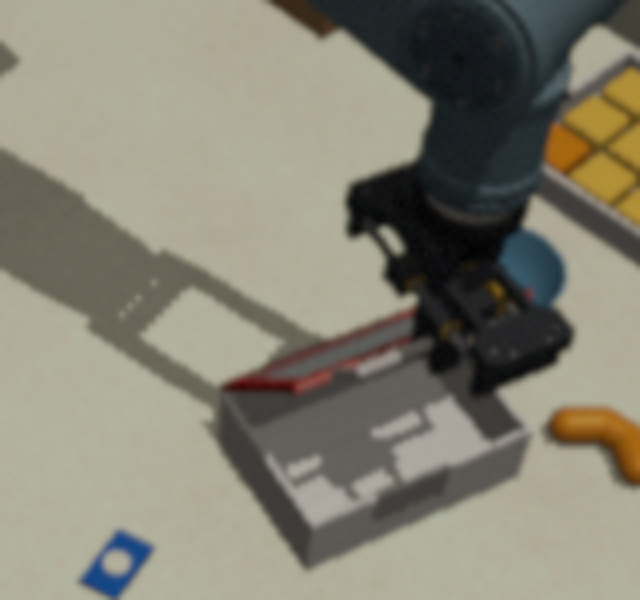

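Cover is held mid-swing, its front edge around (300,370), following the bar. I'll continue the arc.

{"name": "drive_tool", "arguments": {
  "increments": [
    [[-5.3,0,-6.0,0,0],[-5.1,0,-6.2,0,0],[-4.8,0,-6.3,0,0],[-4.6,0,-6.6,0,0],[-4.3,0,-6.8,0,0],[-4.0,0,-6.9,0,0],[-3.8,0,-7.0,0,0],[-3.4,0,-7.2,0,0],[-3.2,0,-7.4,0,0],[-2.9,0,-7.4,0,0]]
  ]
}}

```text
t: 7.37
tool_pos: [0.5222, 0.2454, 0.2326]
orientation: [0.215, 1.567, -0.219]
ft_force: [-4.9, -4.0, -15.6]
grip_width: 0.0076
```

{"name": "drive_tool", "arguments": {
  "increments": [
    [[-2.6,0,-7.6,0,0],[-2.2,0,-7.7,0,0],[-2.0,0,-7.7,0,0],[-1.7,0,-7.9,0,0],[-1.3,0,-7.8,0,0],[-1.0,0,-8.0,0,0],[-0.7,0,-8.0,0,0],[-0.4,0,-7.9,0,0],[-0.1,0,-8.0,0,0],[0.3,0,-8.0,0,0]]
  ]
}}

```text
t: 8.2
tool_pos: [0.4478, 0.2658, 0.244]
orientation: [0.214, 1.564, -0.22]
ft_force: [-0.0, -7.5, -26.3]
grip_width: 0.0079
```

{"name": "drive_tool", "arguments": {
  "increments": [
    [[0.5,0,-8.0,0,0],[0.9,0,-8.0,0,0],[1.2,0,-7.9,0,0],[1.6,0,-7.8,0,0],[1.8,0,-7.8,0,0],[1.6,0,-5.8,0,0],[1.1,0,-3.8,0,0],[1.3,0,-3.8,0,0],[0,0,0,0,0]]
  ]
}}

```text
t: 8.95
tool_pos: [0.3984, 0.2794, 0.2351]
orientation: [0.213, 1.56, -0.221]
ft_force: [4.8, -11.6, -22.3]
grip_width: 0.0082
```

```bash
python3 -c "
from h import *
st()
grab('scene','s6',(280,0,440,200),3)
"
```

```text
t 8.95 tcp [0.3984 0.2794 0.2351] F [  4.8 -11.6 -22.3] w 0.0082 q [ 0.37  -0.015  1.825 -0.005  1.334  0.648]
 toolx [-0.    -0.005 -1.   ] y [ 0.273  0.962 -0.005] z [ 0.962 -0.273  0.001]
```

View pics/s6.png

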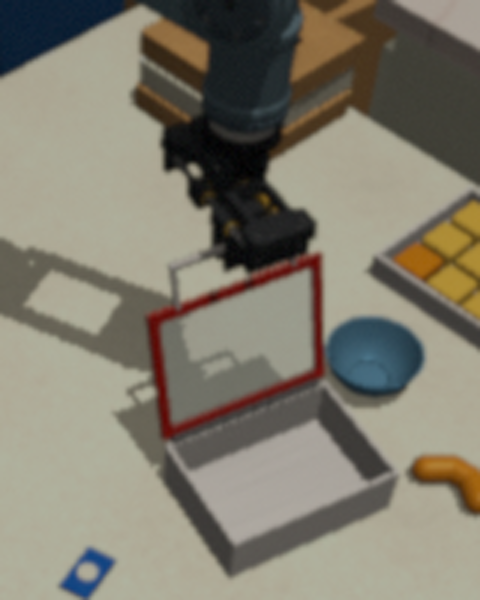

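{"name": "drive_tool", "arguments": {
  "increments": [
    [[1.5,-1,0,0,0],[1,-0.5,-1,0,0],[0,0,0,0,0]]
  ]
}}

```text
t: 9.25
tool_pos: [0.3985, 0.2793, 0.2349]
orientation: [0.216, 1.557, -0.218]
ft_force: [3.3, -8.1, -13.0]
grip_width: 0.0083
```

```bash
python3 -c "
from h import *
st()
"
```

```text
t 9.25 tcp [0.3985 0.2793 0.2349] F [  3.3  -8.1 -13. ] w 0.0083 q [ 0.369 -0.018  1.828 -0.003  1.329  0.646]
 toolx [ 0.003 -0.002 -1.   ] y [ 0.273  0.962 -0.001] z [ 0.962 -0.273  0.003]
```

{"name": "drive_tool", "arguments": {
  "increments": [
    [[1.5,-1,0,0,0],[1,0,0,0,15],[0,0,0,0,30],[0,0,0,0,38],[0,0,0,0,38],[-10,0,0,0,38],[-20,0,0,0,38],[-30,0,0,0,38],[-10,0,0,0,60],[0,0,0,0,100]]
  ]
}}

```text
t: 10.08
tool_pos: [0.3991, 0.2803, 0.3058]
orientation: [0.219, 1.554, -0.213]
ft_force: [0.7, 0.0, -0.1]
grip_width: 0.0444
```

```bash
python3 -c "
from h import *
st()
grab('scene','s7')
im=grab('top','t7')
print([b for b in blobs(im,(100,120,50),(125,255,255))[0]])
"
```

```text
t 10.08 tcp [0.3991 0.2803 0.3058] F [ 0.7  0.  -0.1] w 0.0444 q [ 0.368 -0.076  1.74   0.     1.47   0.644]
 toolx [ 0.007  0.003 -1.   ] y [0.272 0.962 0.005] z [ 0.962 -0.272  0.006]
[([155.6, 201.0], 157, [141, 192, 26, 20]), ([312.4, 215.2], 181, [302, 208, 22, 16])]
```

View pics/s7.png

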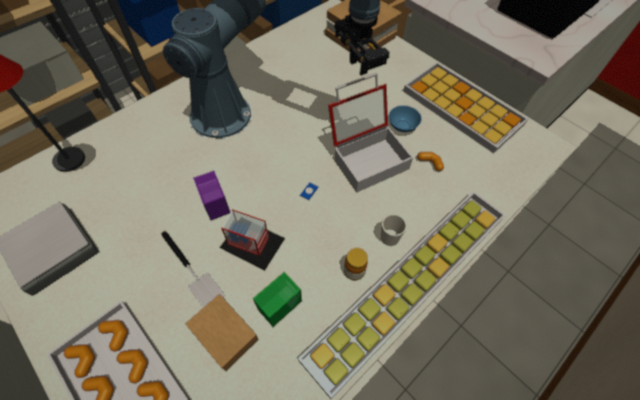

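View pics/t7.png

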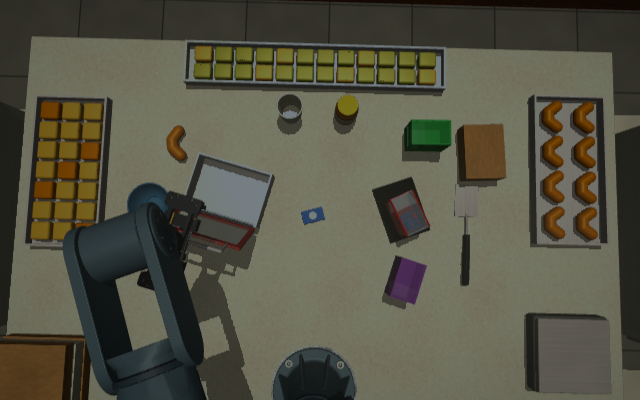

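```bash
python3 -c "
from h import *
grab('top','t8',(365,170,440,250),8); grab('scene','s8',(210,195,295,275),8)
"
```

```text
(no output)
```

View pics/t8.png

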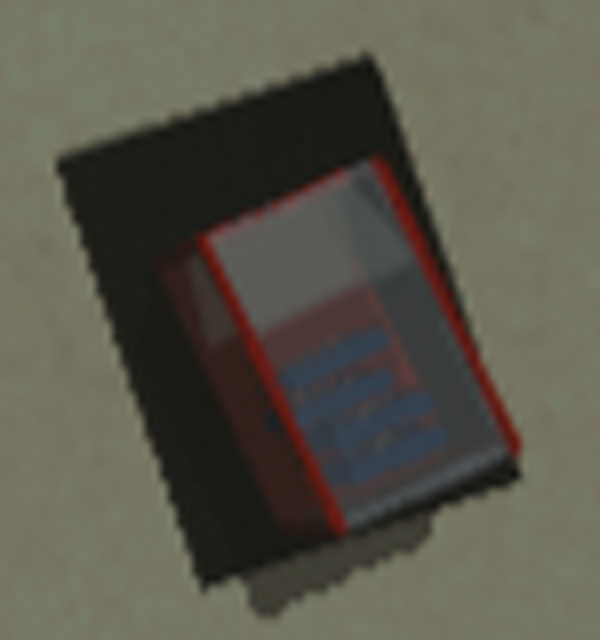

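View pics/s8.png

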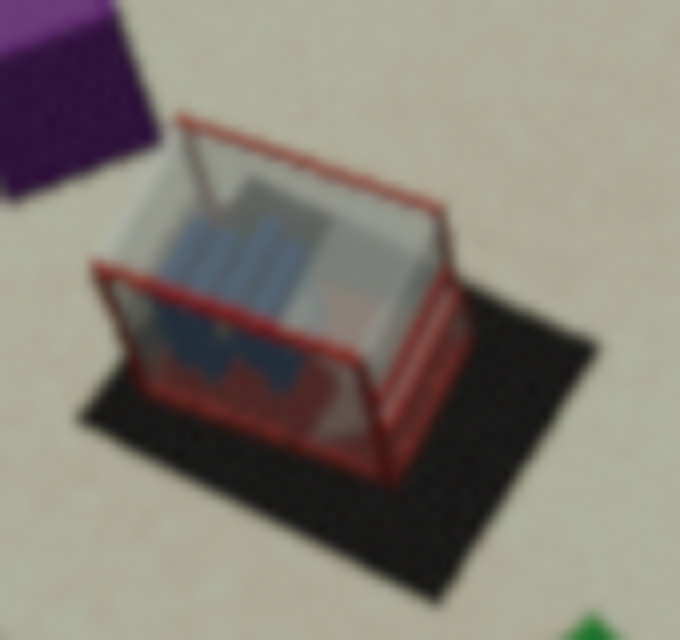

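```bash
python3 -c "
from h import *
t=np.array([(203,237),(380,157),(518,450),(343,532)])/8+(365,170)
s=np.array([(440,210),(370,358),(97,265),(182,118)])/8+(210,195)
T=np.array([plane('top',p,.104) for p in t]);S=np.array([plane('scene',p,.104) for p in s])
X=np.array([tri(a,b) for a,b in zip(s,t)]);print('tri',X.round(4))
for Q in(T,S,X):
    d=Q[0]+Q[1]-Q[2]-Q[3]; print(Q.mean(0).round(4),np.degrees(np.arctan2(d[1],d[0])), [np.linalg.norm(Q[i]-Q[i-1]).round(3) for i in range(4)])
m=np.array([(57,162),(370,57),(518,478),(203,590)])/8+(365,170)
M=np.array([plane('top',p,.004) for p in m]);d=M[0]+M[1]-M[2]-M[3];print('mat',M.round(4),M.mean(0),np.degrees(np.arctan2(d[1],d[0])))
m=np.array([(598,345),(437,603),(80,418)])/8+(210,195)
print(np.array([plane('scene',p,.004) for p in m]).round(4))
"
```

```text
tri [[ 0.5137 -0.1864  0.1039]
 [ 0.5421 -0.242   0.1056]
 [ 0.4481 -0.2884  0.1016]
 [ 0.4202 -0.2318  0.1024]]
[ 0.4794 -0.2393  0.104 ] 25.916290184389137 [np.float64(0.105), np.float64(0.064), np.float64(0.104), np.float64(0.063)]
[ 0.4838 -0.2345  0.104 ] 26.63996741916088 [np.float64(0.102), np.float64(0.061), np.float64(0.104), np.float64(0.063)]
[ 0.481  -0.2371  0.1034] 26.087521825907253 [np.float64(0.104), np.float64(0.062), np.float64(0.105), np.float64(0.063)]
mat [[ 0.5461 -0.1522  0.004 ]
 [ 0.5862 -0.2626  0.004 ]
 [ 0.4388 -0.3156  0.004 ]
 [ 0.397  -0.2054  0.004 ]] [ 0.49202825 -0.23397645  0.004     ] 19.712407597732494
[[ 0.5503 -0.1506  0.004 ]
 [ 0.5903 -0.2595  0.004 ]
 [ 0.4436 -0.3116  0.004 ]]
```

{"name": "drive_tool", "arguments": {
  "increments": [
    [[-10,0,0,0.12,100],[0,0,0,0.12,100],[0,0,0,0.12,100],[0,0,0,0.12,100],[0,0,0,0.12,100],[0,0,0,0.12,100],[0,0,0,0.118,100],[0,-11.8,33.4,0,100],[0,-11.8,33.4,0,100],[0,-11.8,33.4,0,100]]
  ]
}}

```text
t: 11.12
tool_pos: [0.4088, 0.1731, 0.3101]
orientation: [0.863, 1.394, -0.867]
ft_force: [-0.1, -0.4, 0.8]
grip_width: 0.0877
```

{"name": "drive_tool", "arguments": {
  "increments": [
    [[0,-11.8,33.4,0,100],[0,-11.8,33.4,0,100],[0,-11.8,33.4,0,100],[0,-11.8,33.4,0,100],[0,-11.8,33.4,0,100],[0,-11.8,33.4,0,100],[0,-11.8,33.4,0,100],[10,-11.8,33.4,0,100],[10,-11.8,33.4,0,100],[10,-11.8,33.4,0,100]]
  ]
}}

```text
t: 11.95
tool_pos: [0.4505, -0.1794, 0.2801]
orientation: [0.867, 1.393, -0.867]
ft_force: [-0.2, -0.1, 0.1]
grip_width: 0.0879
```

{"name": "drive_tool", "arguments": {
  "increments": [
    [[20,-11.8,33.4,0,100],[20,-11.8,33.4,0,100],[20,0,0,0,100],[15,0,0,0,100],[5,0,0,0,100],[0,0,0,0,100],[0,0,0,0,100]]
  ]
}}

```text
t: 12.53
tool_pos: [0.4593, -0.2478, 0.2016]
orientation: [0.867, 1.393, -0.866]
ft_force: [-0.1, 0.5, -0.1]
grip_width: 0.0882
```

```bash
python3 -c "
from h import *
to(.4613,-.2467,.0553,-1.1135)
grab('scene','s9',(180,120,320,290),4)
"
```

```text
t 12.53 tcp [ 0.4593 -0.2478  0.2016] F [-0.1  0.5 -0.1] w 0.0882 q [-0.722  0.1    1.776  0.     1.266  0.391]
 toolx [-0.001  0.001 -1.   ] y [ 0.897  0.441 -0.   ] z [ 0.441 -0.897 -0.001]
zang -1.1136  tool shift mm [146.3   2.3   0. ] turn -0.0
```

View pics/s9.png

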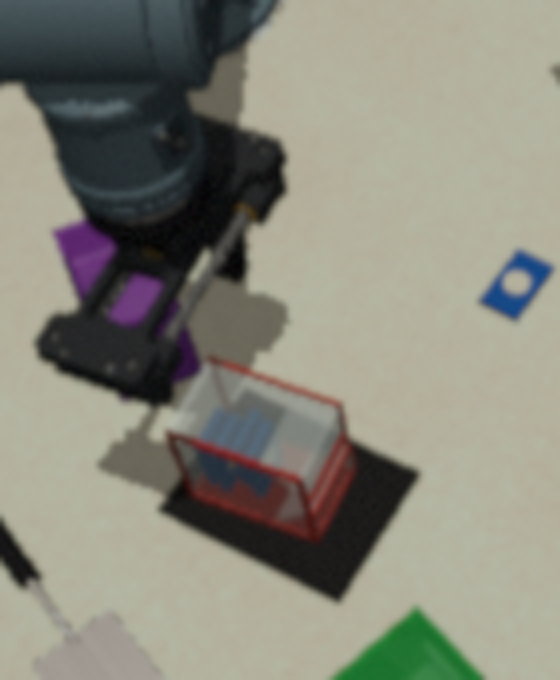

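{"name": "drive_tool", "arguments": {
  "increments": [
    [[20,2.3,0,0,100],[20,0,0,0,100],[20,0,0,0,100],[20,0,0,0,100],[20,0,0,0,100],[20,0,0,0,100],[15,0,0,0,100],[8,0,0,0,100],[3,0,0,0,100],[0,0,0,0,100]]
  ]
}}

```text
t: 13.42
tool_pos: [0.4619, -0.2472, 0.0563]
orientation: [0.866, 1.391, -0.866]
ft_force: [-0.4, 0.2, 0.3]
grip_width: 0.0882
```

{"name": "drive_tool", "arguments": {
  "increments": [
    [[0,0,0,0,60],[0,0,0,0,60],[0,0,0,0,60],[0,0,0,0,60],[0,0,0,0,60],[0,0,0,0,60],[0,0,0,0,60]]
  ]
}}

```text
t: 14.0
tool_pos: [0.462, -0.2476, 0.0568]
orientation: [0.866, 1.39, -0.866]
ft_force: [-0.7, 1.3, 6.1]
grip_width: 0.0659
```

```bash
python3 -c "
from h import *
to(.4613,-.2467,.0553,-1.1135)
grab('scene','s10',(180,120,320,290),4)
"
```

```text
t 14.0 tcp [ 0.462  -0.2476  0.0568] F [-0.7  1.3  6.1] w 0.0659 q [-0.719  0.313  1.86   0.     0.967  0.395]
 toolx [ 0.001 -0.001 -1.   ] y [0.897 0.441 0.001] z [ 0.441 -0.897  0.001]
zang -1.1139  tool shift mm [ 1.5 -0.2 -1.2] turn -0.0
```

View pics/s10.png

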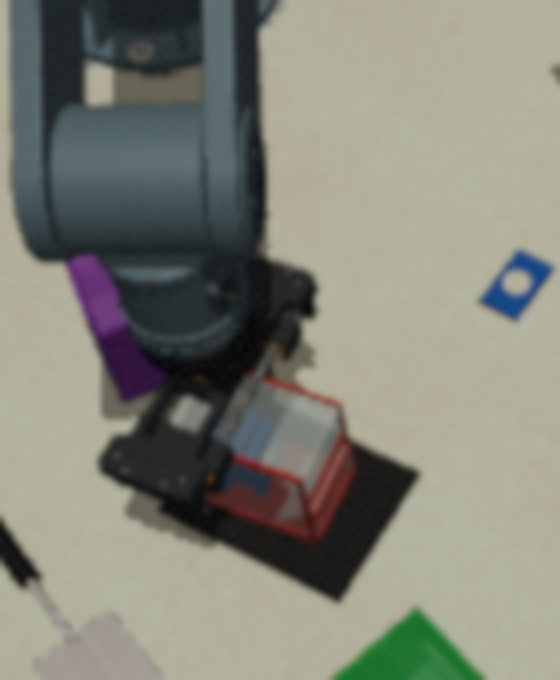

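{"name": "drive_tool", "arguments": {
  "increments": [
    [[0,0,0,0,40],[0,0,0,0,40],[-8,0,0,0,40],[-16,0,0,0,40],[-16,0,0,0,40],[-20,0,0,0,40],[-20,0,0,0,40],[-20,0,0,0,40],[-20,0,0,0,40],[-10,0,0,0,40]]
  ]
}}

```text
t: 14.88
tool_pos: [0.462, -0.2477, 0.1883]
orientation: [0.866, 1.389, -0.867]
ft_force: [1.2, -0.6, -3.3]
grip_width: 0.0658
```

```bash
python3 -c "
from h import *
st()
grab('scene','s11',(180,80,320,250),4)
"
```

```text
t 14.88 tcp [ 0.462  -0.2477  0.1883] F [ 1.2 -0.6 -3.3] w 0.0658 q [-0.719  0.118  1.785 -0.     1.236  0.395]
 toolx [ 0.002 -0.002 -1.   ] y [0.897 0.441 0.001] z [ 0.441 -0.897  0.002]
```

View pics/s11.png

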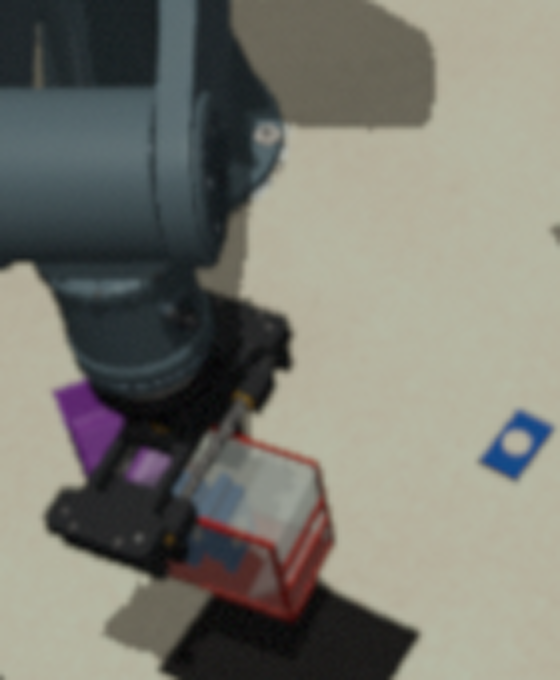

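```bash
python3 -c "
from h import *
grab('top','t12',(170,140,290,260),5); grab('scene','s12',(320,90,430,200),5)
"
```

```text
(no output)
```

View pics/t12.png

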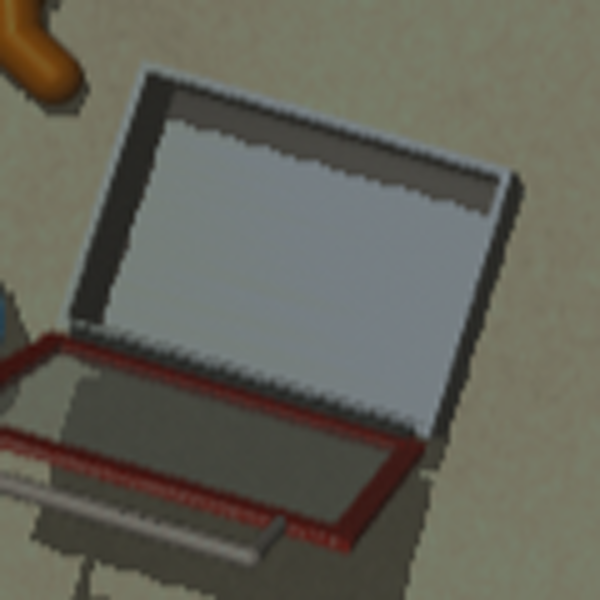

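View pics/s12.png

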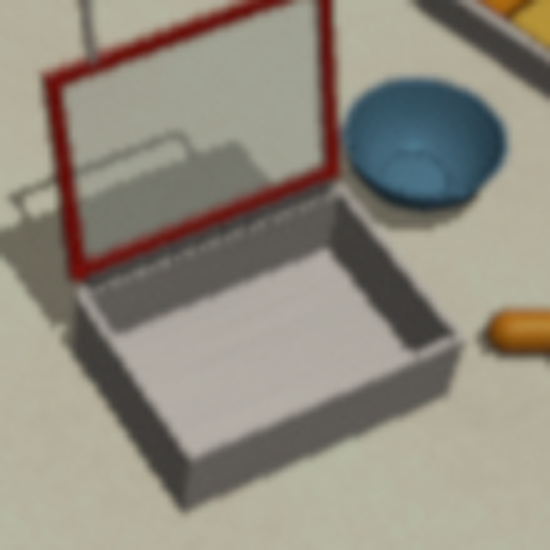

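```bash
python3 -c "
from h import *
t=np.array([(147,66),(515,172),(433,440),(64,322)])/5+(170,140)
s=np.array([(460,340),(183,460),(76,288),(340,190)])/5+(320,90)
T=np.array([plane('top',p,.065) for p in t]);S=np.array([plane('scene',p,.065) for p in s]);X=np.array([tri(a,b) for a,b in zip(s,t)]);
for Q in(T,S,X):
    d=Q[0]+Q[1]-Q[2]-Q[3];e=Q[0]+Q[3]-Q[1]-Q[2]; print(Q.round(4).tolist(),Q.mean(0).round(4),np.degrees(np.arctan2(d[1],d[0])),np.degrees(np.arctan2(-e[0],e[1])), np.linalg.norm(d[:2])/2,np.linalg.norm(e[:2])/2)
"
```

```text
[[0.6286, 0.3232, 0.065], [0.576, 0.1228, 0.065], [0.4311, 0.1616, 0.065], [0.4891, 0.3607, 0.065]] [0.5312 0.2421 0.065 ] -15.02740863481804 -15.46619841205254 0.14719628472734883 0.20729169285558322
[[0.6336, 0.3246, 0.065], [0.5784, 0.1231, 0.065], [0.4338, 0.1694, 0.065], [0.4933, 0.3638, 0.065]] [0.5348 0.2452 0.065 ] -16.718175836056364 -16.169134122095542 0.14871190401668075 0.2060935015007305
[[0.6307, 0.3258, 0.0604], [0.5768, 0.1236, 0.0626], [0.4333, 0.1638, 0.0684], [0.4907, 0.3631, 0.0627]] [0.5329 0.2441 0.0635] -15.272658664979666 -15.495338408622104 0.14693830256096832 0.20835397230121305
```

{"name": "drive_tool", "arguments": {
  "increments": [
    [[-5,0,0,-0.06,40],[0,0,0,-0.12,40],[0,0,0,-0.12,40],[0,0,0,-0.12,40],[0,0,0,-0.12,40],[0,0,0,-0.12,40],[0,0,0,-0.12,40],[0,0,0,-0.062,40],[0,8,0,0,40],[0,16,0,0,40]]
  ]
}}

```text
t: 15.87
tool_pos: [0.4671, -0.2242, 0.1892]
orientation: [0.218, 1.562, -0.216]
ft_force: [-0.5, -0.4, -2.9]
grip_width: 0.0654
```

{"name": "drive_tool", "arguments": {
  "increments": [
    [[0,25,-3,0,40],[0,30,-4,0,40],[0,30,-4,0,40],[0,30,-4,0,40],[0,30,-4,0,40],[0,30,-4,0,40],[0,30,-4,0,40],[0,30,-4,0,40],[0,30,-4,0,40],[0,30,-4,0,40]]
  ]
}}

```text
t: 16.7
tool_pos: [0.5086, 0.0726, 0.1896]
orientation: [0.216, 1.562, -0.215]
ft_force: [0.4, -0.0, -3.6]
grip_width: 0.066
```

{"name": "drive_tool", "arguments": {
  "increments": [
    [[0,30,-4,0,40],[0,25,-4,0,40],[0,20,-2,0,40],[0,15,0,0,40],[0,6,0,0,40],[0,0,0,0,40],[0,0,0,0,40]]
  ]
}}

```text
t: 17.28
tool_pos: [0.5251, 0.1655, 0.19]
orientation: [0.213, 1.562, -0.214]
ft_force: [-0.5, -0.2, -3.6]
grip_width: 0.0659
```

```bash
python3 -c "
from h import *
to(.5264,.1649,.133,-.272)
grab('scene','s13',(290,60,430,200),5); grab('top','t13',(160,130,310,260),4)
"
```

```text
t 17.28 tcp [0.5251 0.1655 0.19  ] F [-0.5 -0.2 -3.6] w 0.0659 q [ 0.09   0.177  1.715 -0.     1.252  0.362]
 toolx [-0.002 -0.001 -1.   ] y [ 0.269  0.963 -0.001] z [ 0.963 -0.269 -0.002]
zang -0.2723  tool shift mm [57.  -0.2  1.5] turn -0.0
```

View pics/s13.png

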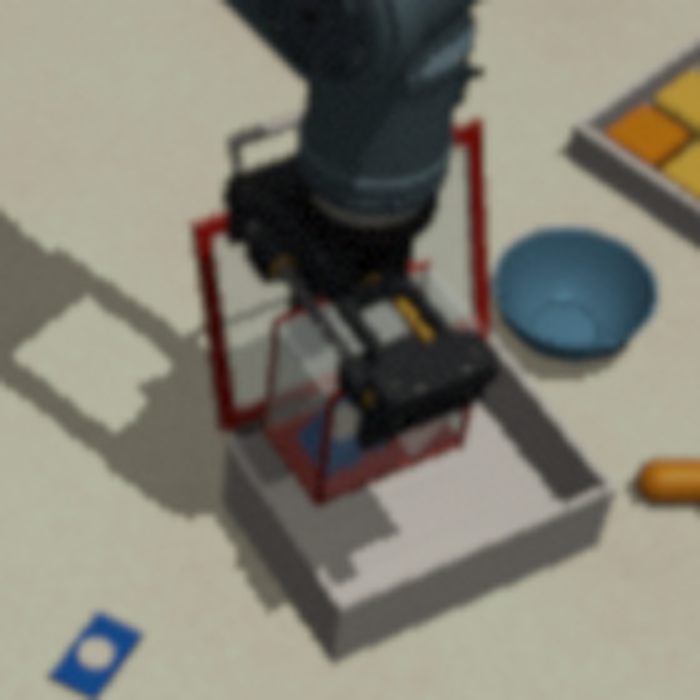

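View pics/t13.png

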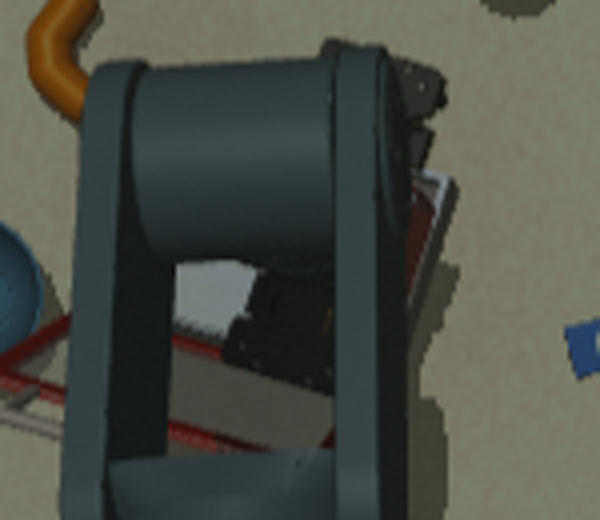

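{"name": "drive_tool", "arguments": {
  "increments": [
    [[15,0,1.5,0,40],[20,0,0,0,40],[15,0,0,0,40],[8,0,0,0,40],[4,0,0,0,40],[4,0,0,0,40],[4,0,0,0,40],[0,0,0,0,40]]
  ]
}}

```text
t: 18.05
tool_pos: [0.5274, 0.1651, 0.1209]
orientation: [0.214, 1.56, -0.214]
ft_force: [-0.0, 0.3, -3.3]
grip_width: 0.0658
```

{"name": "drive_tool", "arguments": {
  "increments": [
    [[3,0,0,0,40],[2,4.5,0,0,40],[2.2,4.5,0,0,40],[2.6,4.2,0,0,40],[0,0,0,0,40]]
  ]
}}

```text
t: 18.47
tool_pos: [0.532, 0.1788, 0.1126]
orientation: [0.213, 1.558, -0.213]
ft_force: [-1.2, -0.2, 4.4]
grip_width: 0.0655
```

```bash
python3 -c "
from h import *
to(.5264,.1649,.133,-.272)
grab('scene','s14',(290,60,430,200),5)
"
```

```text
t 18.47 tcp [0.532  0.1788 0.1126] F [-1.2 -0.2  4.4] w 0.0655 q [ 0.113  0.295  1.744 -0.     1.1    0.384]
 toolx [ 0.002  0.    -1.   ] y [0.268 0.963 0.001] z [ 0.963 -0.268  0.002]
zang -0.2714  tool shift mm [-20.4 -14.9  -1.7] turn 0.001
```

View pics/s14.png

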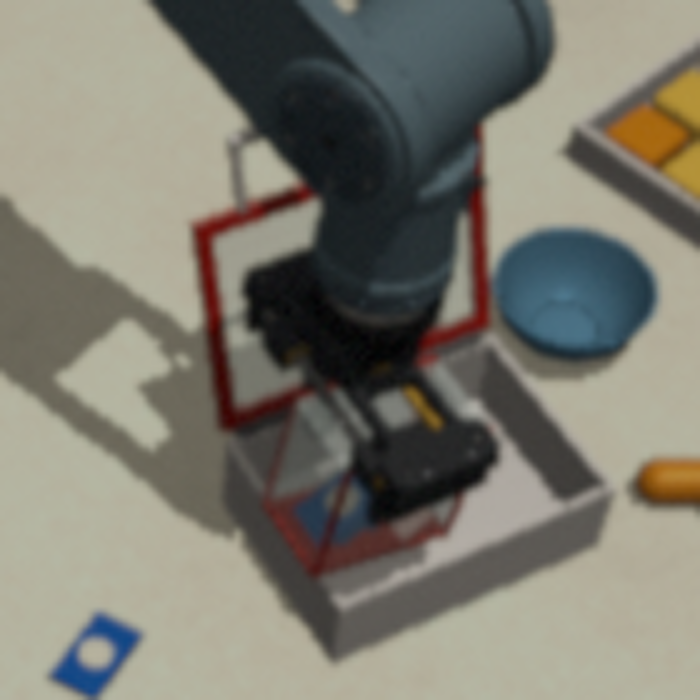

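{"name": "drive_tool", "arguments": {
  "increments": [
    [[4,4,0,0,40],[4,4,0,0,40],[3.5,3.5,0,0,40],[4,3.5,0,0,40],[4,3,0,0,40],[3.5,3,0,0,40],[0,0,0,0,40]]
  ]
}}

```text
t: 19.1
tool_pos: [0.5383, 0.2006, 0.0901]
orientation: [0.216, 1.556, -0.21]
ft_force: [0.4, 6.5, 6.7]
grip_width: 0.0658
```

```bash
python3 -c "
from h import *
to(.5264,.1649,.133,-.272)
grab('scene','s15',(290,60,430,200),5)
"
```

```text
t 19.1 tcp [0.5383 0.2006 0.0901] F [0.4 6.5 6.7] w 0.0658 q [0.149 0.352 1.722 0.002 1.062 0.419]
 toolx [ 0.005  0.003 -1.   ] y [0.268 0.963 0.004] z [ 0.963 -0.268  0.004]
zang -0.2713  tool shift mm [-43.1 -37.4  -1.8] turn 0.001
```

View pics/s15.png

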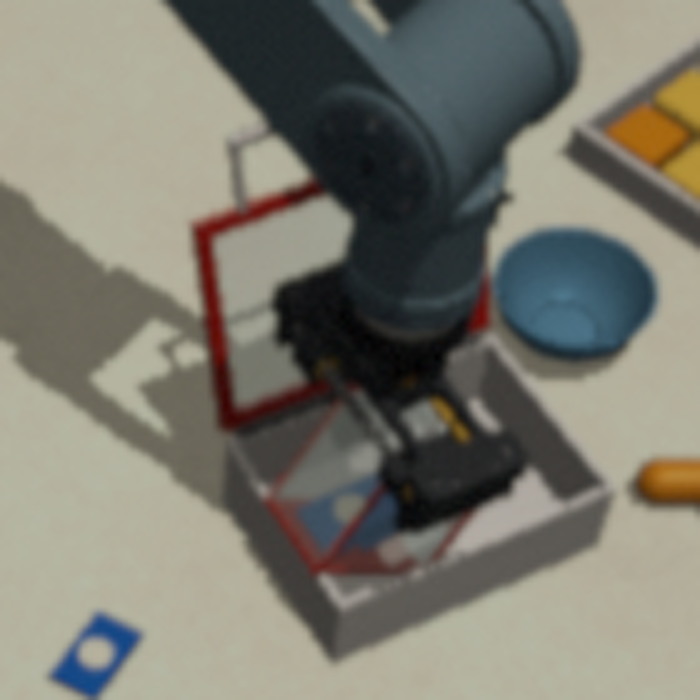

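{"name": "drive_tool", "arguments": {
  "increments": [
    [[1.5,4.5,0,0,40],[1,4.5,0,0,40],[0.5,4.5,0,0,40],[0.5,4.5,0,0,40],[0.5,4.5,0,0,40],[0.5,4.5,0,0,40],[1,4.5,0,0,40],[1,4.5,0,0,40],[0,0,0,0,40]]
  ]
}}

```text
t: 19.9
tool_pos: [0.547, 0.2337, 0.0822]
orientation: [0.214, 1.559, -0.213]
ft_force: [0.5, 0.7, 1.2]
grip_width: 0.0656
```

```bash
python3 -c "
from h import *
to(.5264,.1649,.133,-.272)
grab('scene','s16',(290,60,430,200),5)
"
```

```text
t 19.9 tcp [0.547  0.2337 0.0822] F [0.5 0.7 1.2] w 0.0656 q [0.204 0.405 1.668 0.    1.067 0.476]
 toolx [ 0.001  0.001 -1.   ] y [0.268 0.963 0.001] z [ 0.963 -0.268  0.001]
zang -0.2717  tool shift mm [-50.8 -71.7  -1.3] turn 0.0
```

View pics/s16.png

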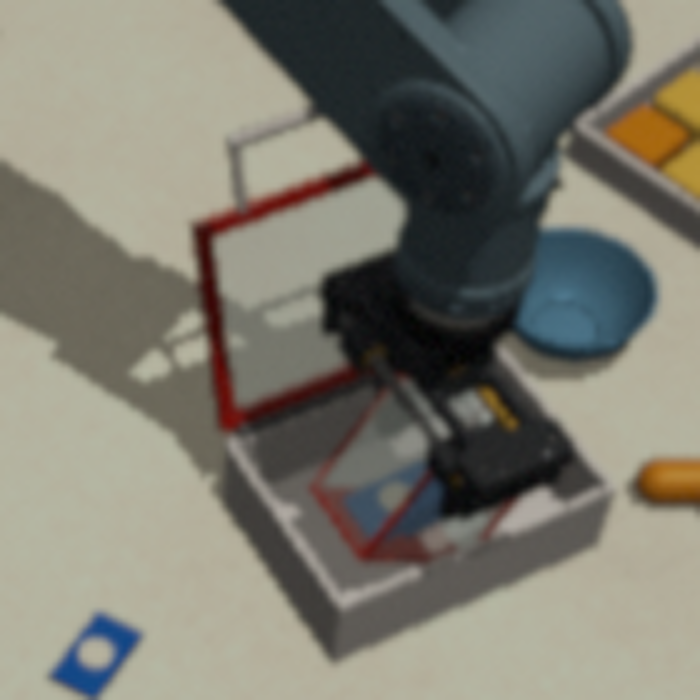

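```bash
cat >> h.py <<'E'
def boxdraw(th,name,crop,scale,a=.0285,b=.0307,fwd=1):
    s=ctrl.read_state(); r=R.from_rotvec(s["orientation"]).as_matrix()
    P=s["tool_pos"]-r[:,0]*.0187
    f=r[:,1]*fwd; w=r[:,2]; up=np.array([0,0,1.])
    th=np.radians(th); bx=f*np.cos(th)-up*np.sin(th); bz=f*np.sin(th)+up*np.cos(th)
    C=[P+bx*i+bz*k+w*j for i in(-b,.105-b) for k in(a-.1,a) for j in(-.033,.033)]
    im=grab("scene"); px=(proj("scene",C)-crop[:2])*scale
    im=cv2.resize(im[crop[1]:crop[3],crop[0]:crop[2]],None,fx=scale,fy=scale,interpolation=cv2.INTER_CUBIC)
    for i in range(8):
        for k in(1,2,4):
            if not i&k: cv2.line(im,tuple(map(int,px[i])),tuple(map(int,px[i|k])),(0,255,0) if (i&4 and (i|k)&4) else (0,255,255),1)
    cv2.imwrite(f"pics/{name}.png",im)
E
python3 -c "
from h import *
s=ctrl.read_state();r=R.from_rotvec(s['orientation']).as_matrix();P=s['tool_pos']-r[:,0]*.0187
p0=proj('scene',P)[0]
for th in(20,30,40,50,60,70,80):
    t=np.radians(th);bz=r[:,1]*np.sin(t)+np.array([0,0,1])*np.cos(t);bx=r[:,1]*np.cos(t)-np.array([0,0,1])*np.sin(t)
    d=proj('scene',P+.05*bz)[0]-p0;e=proj('scene',P+.05*bx)[0]-p0;print(th,d.round(1),np.degrees(np.arctan2(-d[1],d[0])).round(0),e.round(1),np.degrees(np.arctan2(-e[1],e[0])).round(0))
"
```

```text
20 [  6.6 -11.6] 60.0 [11.7 -1.7] 8.0
30 [  8.6 -11.7] 54.0 [10.4  0.2] -1.0
40 [ 10.3 -11.4] 48.0 [8.8 2.1] -14.0
50 [ 11.7 -10.8] 43.0 [6.9 4. ] -30.0
60 [12.7 -9.9] 38.0 [4.8 5.7] -50.0
70 [13.3 -8.6] 33.0 [2.6 7.2] -70.0
80 [13.5 -7.1] 28.0 [0.4 8.6] -87.0
```

{"name": "drive_tool", "arguments": {
  "increments": [
    [[-10,0,0,0,40],[-14,0,0,0,40],[-14,5,0,0,40],[-2,10,0,0,40],[0,10,0,0,40],[0,10,0,0,40],[0,10,0,0,40],[0,5,0,0,40],[0,0,0,0,40]]
  ]
}}

```text
t: 20.7
tool_pos: [0.5592, 0.2824, 0.1206]
orientation: [0.212, 1.562, -0.213]
ft_force: [0.3, 0.1, -2.9]
grip_width: 0.0654
```

```bash
python3 -c "
from h import *
s,r=st()
d=s['tool_pos'][:2]-[.533,.244];print('tray x,y',d@[.963,-.269],d@[.269,.963])
boxdraw(27,'s17',(290,40,430,180),5)
"
```

```text
t 20.7 tcp [0.5592 0.2824 0.1206] F [ 0.3  0.1 -2.9] w 0.0654 q [0.278 0.416 1.562 0.    1.165 0.549]
 toolx [-0.001 -0.    -1.   ] y [ 0.267  0.964 -0.   ] z [ 0.964 -0.267 -0.001]
tray x,y 0.014899715993428746 0.04399066291919997
```

View pics/s17.png

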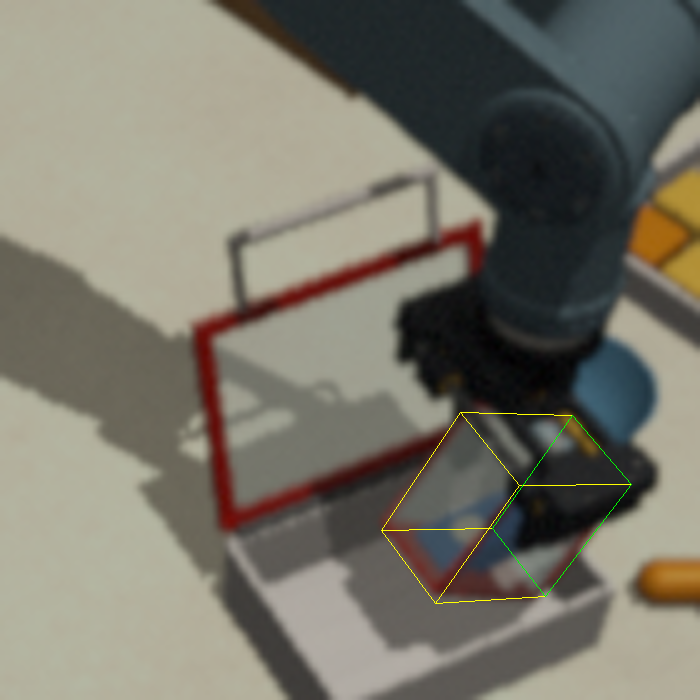

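{"name": "drive_tool", "arguments": {
  "increments": [
    [[0,5,0,0,40],[0,5,0,0,40],[-2.5,5,0,0,40],[-2.5,5,0,0,40],[-2,5,0,0,40],[-2,5,0,0,40],[-1.5,5,0,0,40],[-1.5,5,0,0,40],[0,0,0,0,40]]
  ]
}}

```text
t: 21.5
tool_pos: [0.5704, 0.3189, 0.134]
orientation: [0.211, 1.561, -0.215]
ft_force: [-1.5, -4.6, 1.3]
grip_width: 0.0657
```

```bash
python3 -c "
from h import *
s,r=st()
d=s['tool_pos'][:2]-[.533,.244];print('tray x,y',d@[.963,-.269],d@[.269,.963])
boxdraw(45,'s18',(290,40,430,180),5)
"
```

```text
t 21.5 tcp [0.5704 0.3189 0.134 ] F [-1.5 -4.6  1.3] w 0.0657 q [ 0.33   0.454  1.478 -0.003  1.211  0.602]
 toolx [-0.001 -0.003 -1.   ] y [ 0.268  0.963 -0.003] z [ 0.963 -0.268  0.   ]
tray x,y 0.01582926666975134 0.08221079891369143
```

View pics/s18.png

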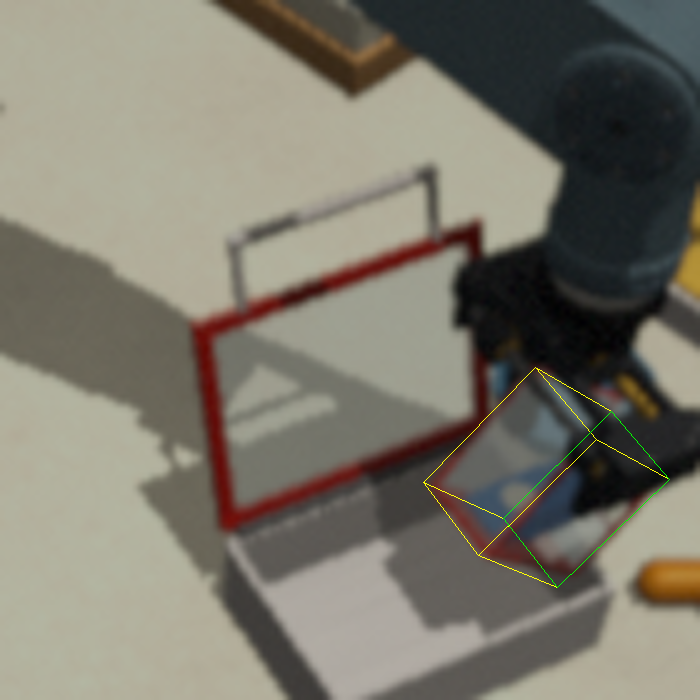

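{"name": "drive_tool", "arguments": {
  "increments": [
    [[0,5,0,0,40],[0,5,0,0,40],[0,5,0,0,40],[0,3,0,0,40],[0,0,0,0,40],[-5,-5,0,0,40],[-5,-10,0,0,40],[0,-15,0,0,40],[0,-20,0,0,40],[0,-20,0,0,40]]
  ]
}}

```text
t: 22.38
tool_pos: [0.5561, 0.2686, 0.1441]
orientation: [0.213, 1.56, -0.213]
ft_force: [-0.1, -0.2, -3.3]
grip_width: 0.0657
```

{"name": "drive_tool", "arguments": {
  "increments": [
    [[0,-20,0,0,40],[0,-20,0,0,40],[0,-10,0,0,40],[0,-5,0,0,40],[0,0,0,0,40]]
  ]
}}

```text
t: 22.8
tool_pos: [0.5417, 0.2157, 0.144]
orientation: [0.215, 1.56, -0.214]
ft_force: [0.1, -0.1, -4.6]
grip_width: 0.0662
```

```bash
python3 -c "
from h import *
s,r=st()
d=s['tool_pos'][:2]-[.533,.244];print('tray x,y',d@[.963,-.269],d@[.269,.963])
boxdraw(54,'s19',(290,40,430,180),5)
"
```

```text
t 22.8 tcp [0.5417 0.2157 0.144 ] F [ 0.1 -0.1 -4.6] w 0.0662 q [0.175 0.298 1.667 0.    1.176 0.449]
 toolx [ 0.001  0.    -1.   ] y [0.27  0.963 0.   ] z [ 0.963 -0.27   0.   ]
tray x,y 0.01596587435658231 -0.024919359614806232
```

View pics/s19.png

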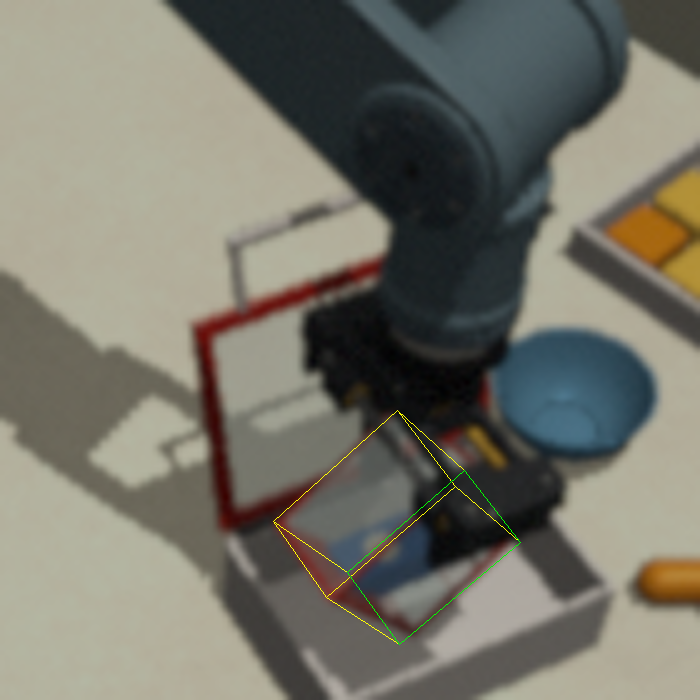

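{"name": "drive_tool", "arguments": {
  "increments": [
    [[12,0,0,0,40],[16,0,0,0,40],[14,0,0,0,40],[8,0,0,0,40],[4,0,0,0,40],[2,4.5,0,0,40],[1.5,4.5,0,0,40],[1,4.5,0,0,40],[1,4.5,0,0,40],[0,0,0,0,40]]
  ]
}}

```text
t: 23.68
tool_pos: [0.547, 0.235, 0.0847]
orientation: [0.213, 1.559, -0.212]
ft_force: [0.4, 0.1, -3.8]
grip_width: 0.0659
```

```bash
python3 -c "
from h import *
s,r=st()
d=s['tool_pos'][:2]-[.533,.244];print('tray x,y',d@[.963,-.269],d@[.269,.963])
boxdraw(58,'s20',(290,40,430,180),5)
"
```

```text
t 23.68 tcp [0.547  0.235  0.0847] F [ 0.4  0.1 -3.8] w 0.0659 q [0.206 0.402 1.665 0.    1.072 0.477]
 toolx [ 0.001  0.001 -1.   ] y [0.268 0.963 0.001] z [ 0.963 -0.268  0.001]
tray x,y 0.015943726247900445 -0.0049082800354116425
```

View pics/s20.png

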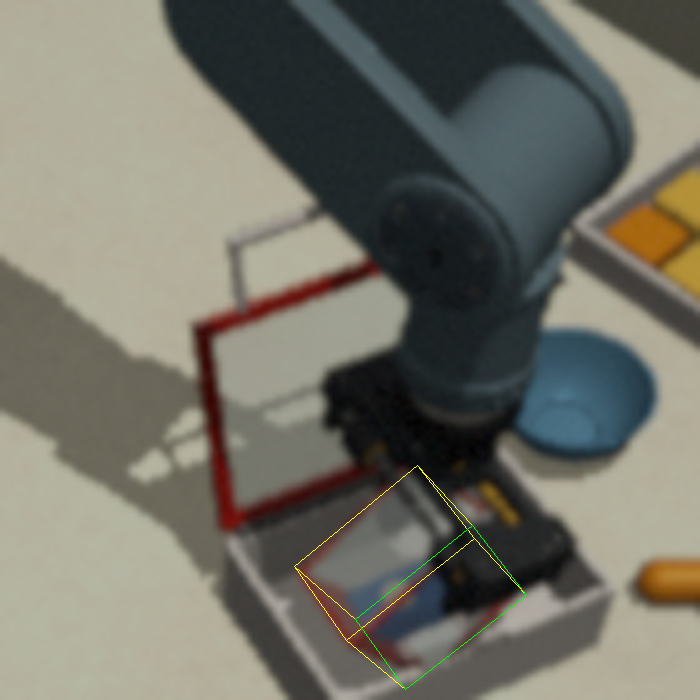

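```bash
python3 -c "
from h import *
boxdraw(45,'s21',(335,120,405,190),10)
grab('scene','s21b',(335,120,405,190),10)
"
```

```text
(no output)
```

View pics/s21b.png

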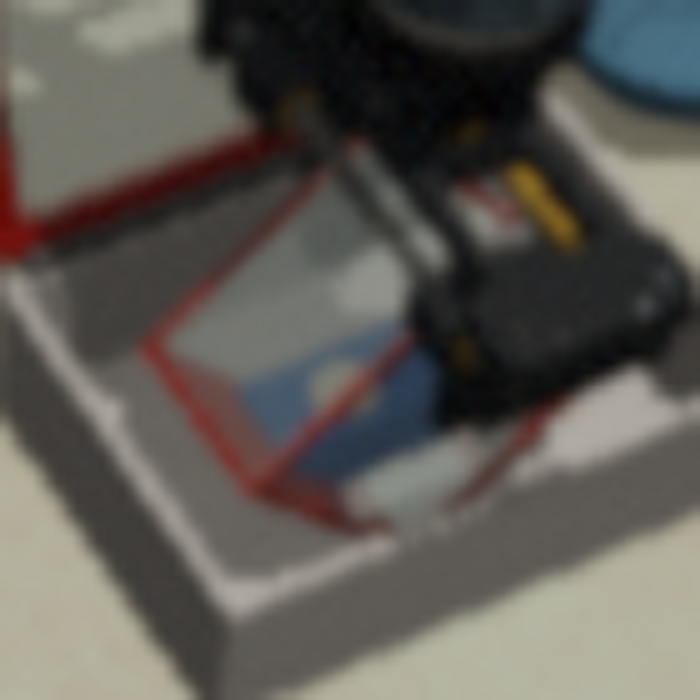

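View pics/s21.png

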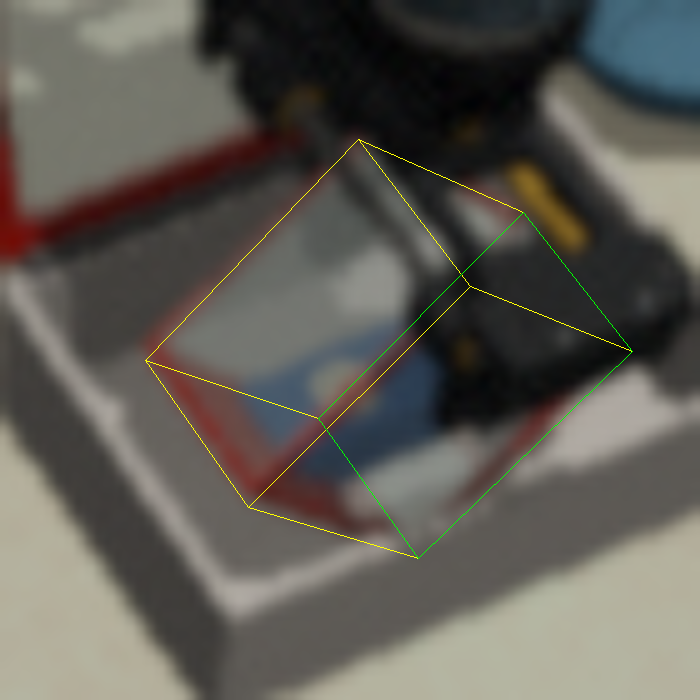

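{"name": "drive_tool", "arguments": {
  "increments": [
    [[1.5,2,0,0,40],[0.7,4,0,0,40],[0.3,4,0,0,40],[0.5,4,0,0,40],[0.5,4,0,0,40],[0,0,0,0,40]]
  ]
}}

```text
t: 24.33
tool_pos: [0.5524, 0.2509, 0.0823]
orientation: [0.213, 1.558, -0.214]
ft_force: [-1.2, -2.6, 6.3]
grip_width: 0.0659
```

```bash
python3 -c "
from h import *
s,r=st()
d=s['tool_pos'][:2]-[.533,.244];print('tray x,y',d@[.963,-.269],d@[.269,.963])
boxdraw(55,'s22',(335,120,405,190),10,.032,.034)
"
```

```text
t 24.33 tcp [0.5524 0.2509 0.0823] F [-1.2 -2.6  6.3] w 0.0659 q [ 0.232  0.427  1.636 -0.002  1.077  0.504]
 toolx [ 0.002 -0.001 -1.   ] y [ 0.268  0.963 -0.   ] z [ 0.963 -0.268  0.002]
tray x,y 0.016878653914050936 0.011845362762872865
```

View pics/s22.png

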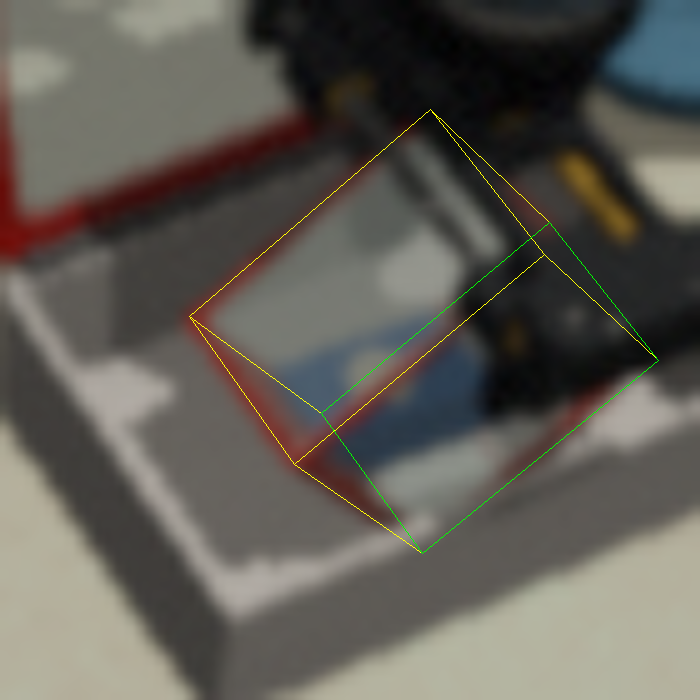

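{"name": "drive_tool", "arguments": {
  "increments": [
    [[0.8,4,0,0,40],[1,4,0,0,40],[1,4,0,0,40],[1.2,4,0,0,40],[1.5,4,0,0,40],[1.8,4,0,0,40],[2,4,0,0,40],[2,4,0,0,40],[0,0,0,0,40]]
  ]
}}

```text
t: 25.13
tool_pos: [0.5611, 0.2822, 0.0704]
orientation: [0.213, 1.558, -0.213]
ft_force: [0.9, -2.0, 4.9]
grip_width: 0.0658
```

```bash
python3 -c "
from h import *
s,r=st()
d=s['tool_pos'][:2]-[.533,.244];print('tray x,y',d@[.963,-.269],d@[.269,.963])
boxdraw(73,'s23',(335,120,405,190),10,.032,.034)
"
```

```text
t 25.13 tcp [0.5611 0.2822 0.0704] F [ 0.9 -2.   4.9] w 0.0658 q [ 2.780e-01  4.840e-01  1.581e+00 -1.000e-03  1.074e+00  5.500e-01]
 toolx [ 0.002 -0.    -1.   ] y [0.268 0.963 0.001] z [ 0.963 -0.268  0.002]
tray x,y 0.01675273173991609 0.044378350303123294
```

View pics/s23.png

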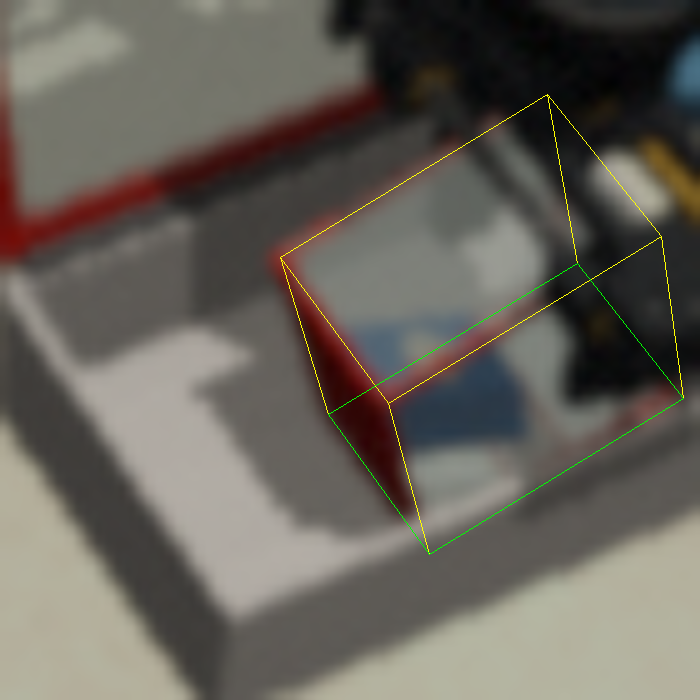

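{"name": "drive_tool", "arguments": {
  "increments": [
    [[-8,0,0,0,40],[0,-12,0,0,40],[0,-20,0,0,40],[0,-12,0,0,40],[6,0,0,0,40],[4,4,0,0,40],[2.5,4,0,0,40],[2.5,4,0,0,40],[3,4,0,0,40],[3,3,0,0,40]]
  ]
}}

```text
t: 26.02
tool_pos: [0.554, 0.2592, 0.0569]
orientation: [0.214, 1.559, -0.212]
ft_force: [-3.2, 1.1, 13.0]
grip_width: 0.0656
```

```bash
python3 -c "
from h import *
s,r=st()
d=s['tool_pos'][:2]-[.533,.244];print('tray x,y',d@[.963,-.269],d@[.269,.963])
boxdraw(90,'s24',(335,120,405,190),10,.032,.034)
"
```

```text
t 26.02 tcp [0.554  0.2592 0.0569] F [-3.2  1.1 13. ] w 0.0656 q [0.244 0.474 1.63  0.    1.036 0.515]
 toolx [ 0.002  0.001 -1.   ] y [0.268 0.963 0.001] z [ 0.963 -0.268  0.001]
tray x,y 0.016168935486348145 0.020264404138301204
```

View pics/s24.png

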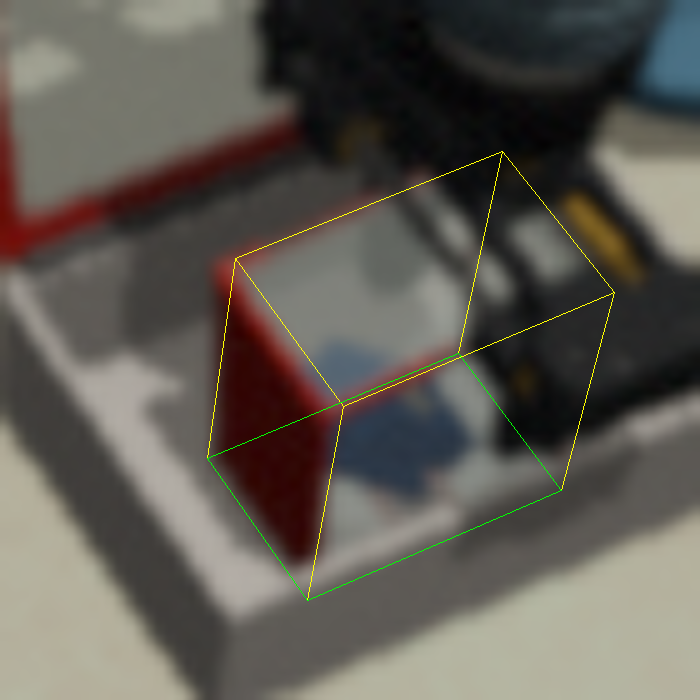

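{"name": "drive_tool", "arguments": {
  "increments": [
    [[-8,0,0,0,40],[-15,0,0,0,40],[-20,0,0,0,40],[-20,0,0,0,40],[-15,0,0,0,40],[-7,0,0,0,40],[0,0,0,0,40],[0,0,0,0,40]]
  ]
}}

```text
t: 26.73
tool_pos: [0.5528, 0.2583, 0.1407]
orientation: [0.213, 1.561, -0.213]
ft_force: [0.8, 1.3, -4.0]
grip_width: 0.066
```

```bash
python3 -c "
from h import *
st()
boxdraw(86,'s25',(325,80,405,190),7,.032,.034)
grab('scene','s25b',(325,80,405,190),7)
"
```

```text
t 26.73 tcp [0.5528 0.2583 0.1407] F [ 0.8  1.3 -4. ] w 0.066 q [0.243 0.358 1.596 0.    1.188 0.514]
 toolx [-0.  0. -1.] y [0.268 0.963 0.   ] z [ 0.963 -0.268 -0.001]
```

View pics/s25b.png

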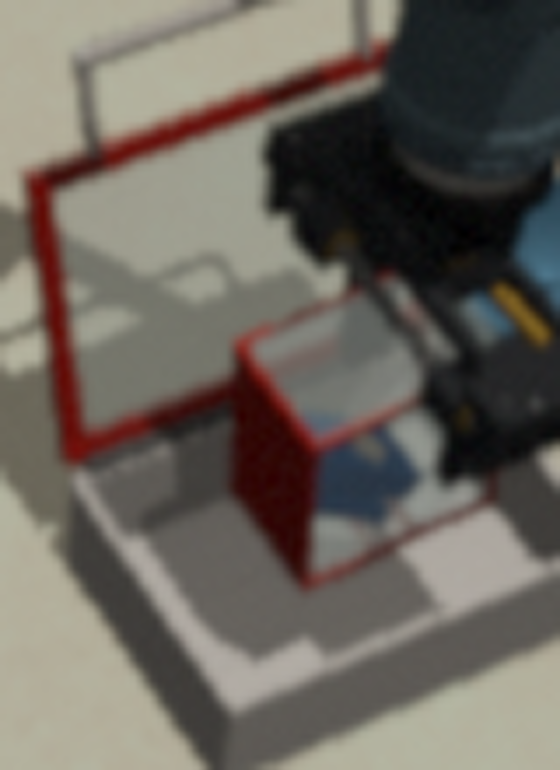

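{"name": "drive_tool", "arguments": {
  "increments": [
    [[0,10,0,0,40],[0,-20,0,0,40],[0,20,0,0,40],[0,-20,0,0,40],[0,20,0,0,40],[0,-20,0,0,40],[0,20,0,0,40],[0,-20,0,0,40],[0,10,0,0,40],[0,0,0,0,40]]
  ]
}}

```text
t: 27.67
tool_pos: [0.5531, 0.259, 0.1405]
orientation: [0.214, 1.561, -0.213]
ft_force: [-0.1, 0.0, -2.8]
grip_width: 0.0658
```

```bash
python3 -c "
from h import *
st()
grab('scene','s26',(325,80,405,190),7)
"
```

```text
t 27.67 tcp [0.5531 0.259  0.1405] F [-0.1  0.  -2.8] w 0.0658 q [2.430e-01 3.590e-01 1.594e+00 1.000e-03 1.189e+00 5.150e-01]
 toolx [-0.001  0.001 -1.   ] y [0.269 0.963 0.   ] z [ 0.963 -0.269 -0.001]
```

View pics/s26.png

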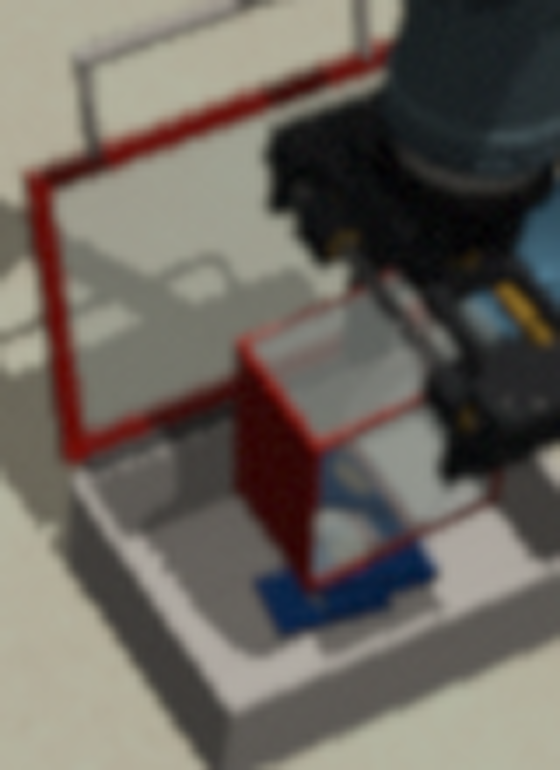

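Some tokens have dropped into the tray (blue at (340,590)), and at least one is still in the funnel at (370,500). I'll shake more.

{"name": "drive_tool", "arguments": {
  "increments": [
    [[0,10,0,0,40],[0,-20,0,0,40],[0,20,0,0,40],[0,-20,0,0,40],[0,20,0,0,40],[0,-20,0,0,40],[0,20,0,0,40],[0,-20,0,0,40],[0,10,0,0,40],[0,0,0,0,40]]
  ]
}}

```text
t: 28.55
tool_pos: [0.5535, 0.2592, 0.1414]
orientation: [0.214, 1.56, -0.213]
ft_force: [-0.3, -0.5, -1.0]
grip_width: 0.0657
```

{"name": "drive_tool", "arguments": {
  "increments": [
    [[-10,0,10,0,40],[10,0,-20,0,40],[-10,0,20,0,40],[10,0,-20,0,40],[-10,0,20,0,40],[10,0,-20,0,40],[0,12,10,0,40],[0,-22,0,0,40],[0,10,0,0,40],[0,0,0,0,40]]
  ]
}}

```text
t: 29.38
tool_pos: [0.5536, 0.259, 0.1415]
orientation: [0.215, 1.56, -0.213]
ft_force: [0.4, 0.2, -2.2]
grip_width: 0.0656
```

```bash
python3 -c "
from h import *
st()
grab('scene','s27',(325,80,405,190),7)
"
```

```text
t 29.38 tcp [0.5536 0.259  0.1415] F [ 0.4  0.2 -2.2] w 0.0656 q [2.430e-01 3.580e-01 1.594e+00 1.000e-03 1.189e+00 5.150e-01]
 toolx [ 0.001  0.001 -1.   ] y [0.269 0.963 0.001] z [ 0.963 -0.269  0.   ]
```

View pics/s27.png

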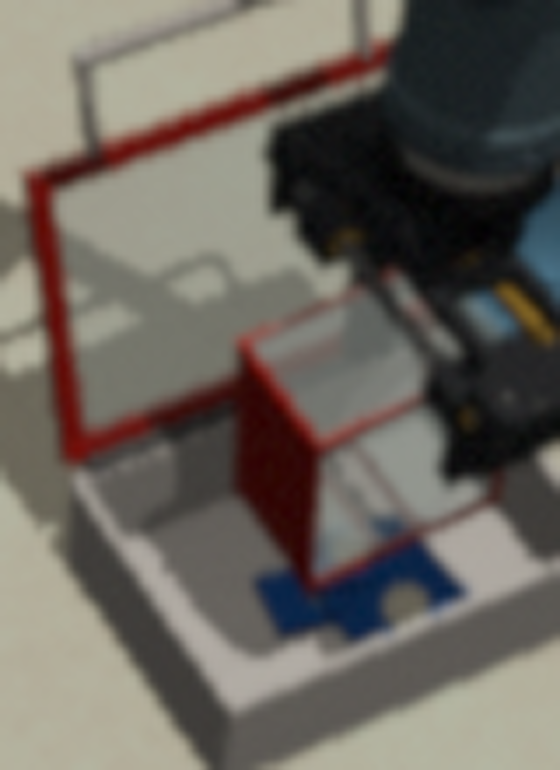

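{"name": "drive_tool", "arguments": {
  "increments": [
    [[0,12,0,0,40],[-8,-24,0,0,40],[8,24,0,0,40],[-8,-24,0,0,40],[8,24,0,0,40],[-8,-24,0,0,40],[8,24,0,0,40],[-8,-12,8,0,40],[8,0,-16,0,40],[0,0,8,0,40]]
  ]
}}

```text
t: 30.27
tool_pos: [0.5504, 0.2594, 0.1402]
orientation: [0.212, 1.564, -0.213]
ft_force: [0.1, 0.3, -3.5]
grip_width: 0.0653
```

{"name": "drive_tool", "arguments": {
  "increments": [
    [[-15,0,0,0,40],[-30,0,0,0,40],[-30,0,0,0,40],[-15,0,0,0,40],[0,0,0,0,40],[0,0,0,0,40]]
  ]
}}

```text
t: 30.77
tool_pos: [0.554, 0.2586, 0.2324]
orientation: [0.214, 1.558, -0.212]
ft_force: [-0.3, 0.0, -3.4]
grip_width: 0.0661
```

```bash
python3 -c "
from h import *
st()
grab('scene','s28',(320,60,405,190),6)
grab('top','t28',(170,120,290,260),5)
"
```

```text
t 30.77 tcp [0.554  0.2586 0.2324] F [-0.3  0.  -3.4] w 0.0661 q [0.243 0.264 1.52  0.    1.355 0.514]
 toolx [ 0.003  0.001 -1.   ] y [0.268 0.963 0.002] z [ 0.963 -0.268  0.002]
```

View pics/s28.png

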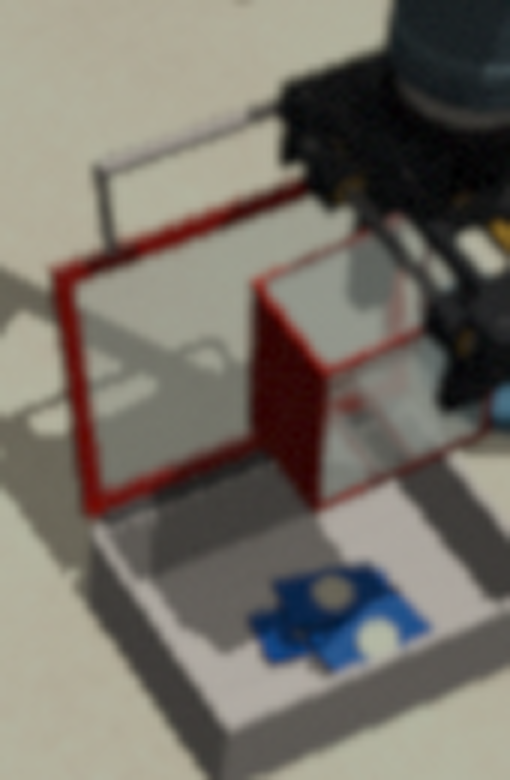

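View pics/t28.png

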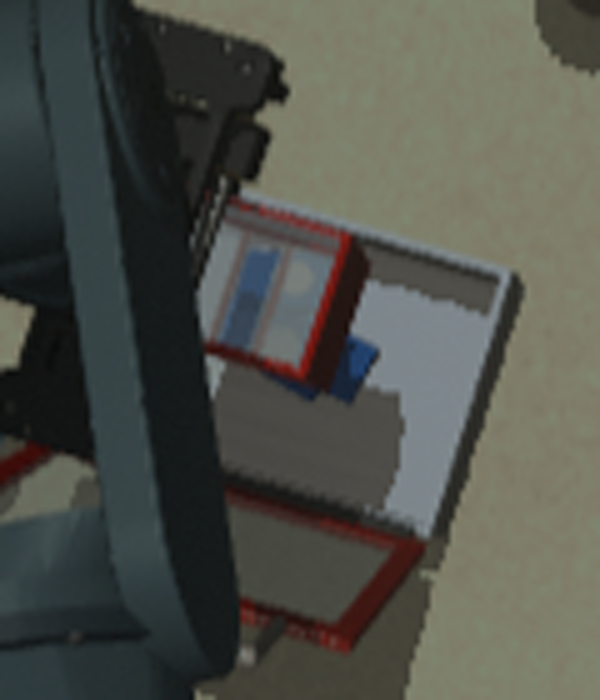

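{"name": "drive_tool", "arguments": {
  "increments": [
    [[0,-12,0,0,40],[10,-20,0,0,40],[20,-8,0,0,40],[25,0,0,0,40],[25,0,0,0,40],[25,0,0,0,40],[20,0,0,0,40],[11,0,0,0,40],[0,0,0,0,40]]
  ]
}}

```text
t: 31.62
tool_pos: [0.5394, 0.2182, 0.0914]
orientation: [0.212, 1.567, -0.216]
ft_force: [-0.2, 0.5, -1.9]
grip_width: 0.0662
```

```bash
python3 -c "
from h import *
s,r=st()
d=s['tool_pos'][:2]-[.533,.244];print('tray x,y',d@[.963,-.269],d@[.269,.963])
boxdraw(88,'s29',(310,80,405,190),7,.032,.034)
"
```

```text
t 31.62 tcp [0.5394 0.2182 0.0914] F [-0.2  0.5 -1.9] w 0.0662 q [ 0.181  0.372  1.692 -0.     1.085  0.453]
 toolx [-0.007 -0.001 -1.   ] y [ 0.269  0.963 -0.003] z [ 0.963 -0.269 -0.007]
tray x,y 0.013098619589003047 -0.02313204173417905
```

View pics/s29.png

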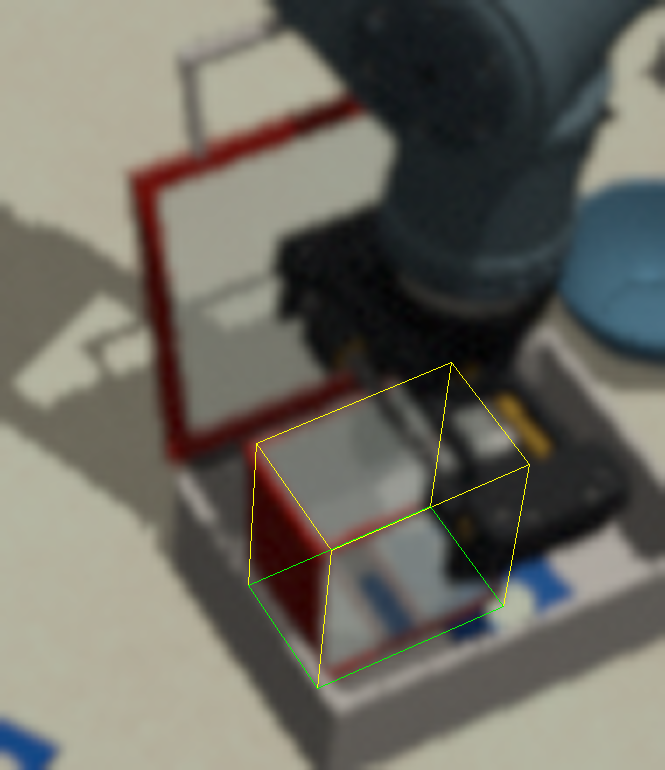

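{"name": "drive_tool", "arguments": {
  "increments": [
    [[-3,-6,0,0,40],[-3,-5,0,0,40],[-5,-5,0,0,40],[-5,-5,0,0,40],[-5,-5,0,0,40],[-4,-6,0,0,40],[-3.5,-6,0,0,40],[-3.5,-6,0,0,40],[0,0,0,0,40]]
  ]
}}

```text
t: 32.42
tool_pos: [0.5325, 0.1775, 0.131]
orientation: [0.217, 1.554, -0.211]
ft_force: [-0.5, 4.2, 3.0]
grip_width: 0.066
```

```bash
python3 -c "
from h import *
s,r=st()
d=s['tool_pos'][:2]-[.533,.244];print('tray x,y',d@[.963,-.269],d@[.269,.963])
boxdraw(60,'s30',(310,80,405,190),7,.032,.034)
"
```

```text
t 32.42 tcp [0.5325 0.1775 0.131 ] F [-0.5  4.2  3. ] w 0.066 q [0.109 0.267 1.737 0.002 1.131 0.381]
 toolx [ 0.006  0.003 -1.   ] y [0.269 0.963 0.004] z [ 0.963 -0.269  0.005]
tray x,y 0.01740425647372121 -0.0641469699619435
```

View pics/s30.png

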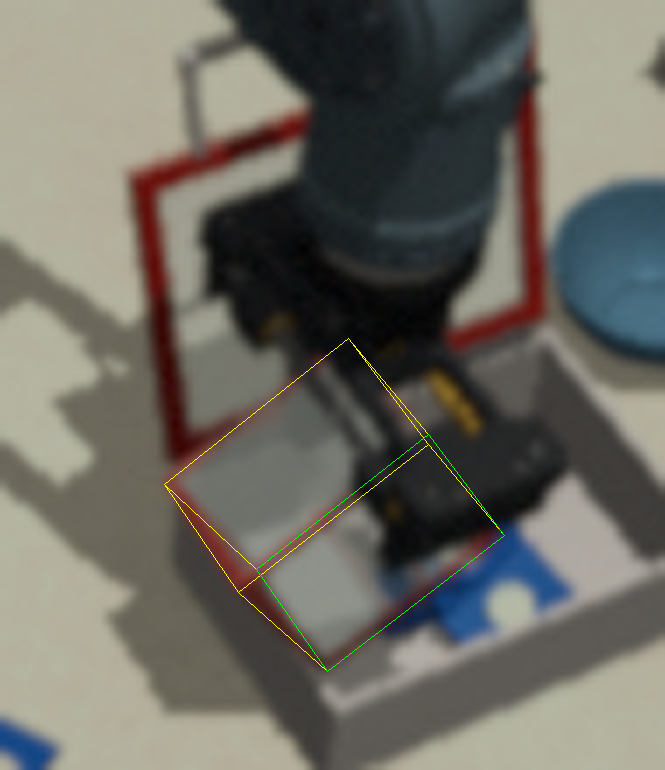

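{"name": "drive_tool", "arguments": {
  "increments": [
    [[1,-5,0,0,40],[1.5,-5,0,0,40],[1.5,-5,0,0,40],[0.5,-5,0,0,40],[0,-5,0,0,40],[0,-5,0,0,40],[0,-5,0,0,40],[0,-5,0,0,40],[0,0,0,0,40]]
  ]
}}

```text
t: 33.22
tool_pos: [0.5237, 0.1388, 0.1277]
orientation: [0.216, 1.55, -0.211]
ft_force: [1.0, 4.2, 11.0]
grip_width: 0.0662
```

```bash
python3 -c "
from h import *
s,r=st()
d=s['tool_pos'][:2]-[.533,.244];print('tray x,y',d@[.963,-.269],d@[.269,.963])
boxdraw(35,'s31',(310,80,405,190),7,.032,.034)
"
```

```text
t 33.22 tcp [0.5237 0.1388 0.1277] F [ 1.   4.2 11. ] w 0.0662 q [0.039 0.229 1.792 0.002 1.11  0.311]
 toolx [ 0.01   0.002 -1.   ] y [0.269 0.963 0.005] z [ 0.963 -0.269  0.009]
tray x,y 0.019303342792973147 -0.10377326280718494
```

View pics/s31.png

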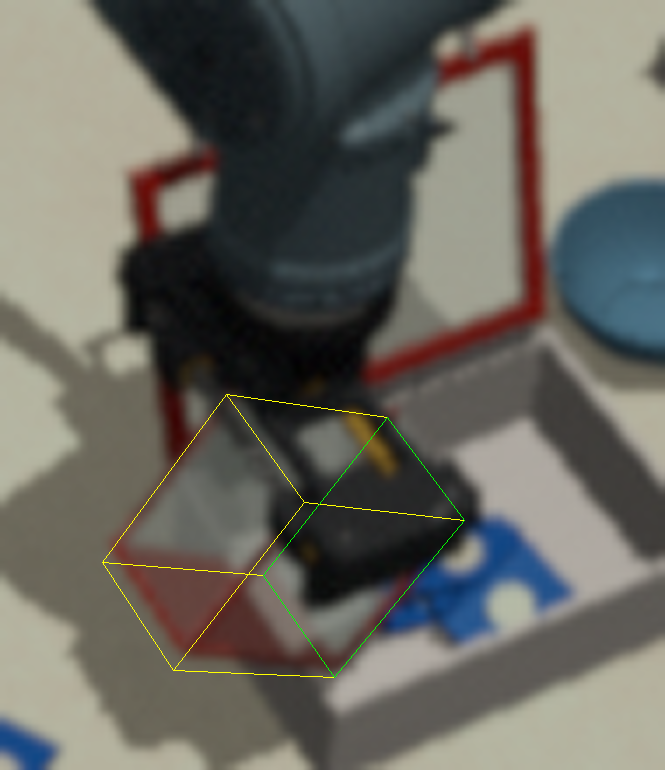

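{"name": "drive_tool", "arguments": {
  "increments": [
    [[0,-5,0,0,40],[0.5,-5,0,0,40],[0.5,-5,0,0,40],[1,-5,0,0,40],[1.5,-5,0,0,40],[1.5,-5,0,0,40],[0,0,0,0,40]]
  ]
}}

```text
t: 33.85
tool_pos: [0.5144, 0.1093, 0.1207]
orientation: [0.215, 1.553, -0.213]
ft_force: [3.0, 2.5, 5.0]
grip_width: 0.0658
```

```bash
python3 -c "
from h import *
s,r=st()
d=s['tool_pos'][:2]-[.533,.244];print('tray x,y',d@[.963,-.269],d@[.269,.963])
boxdraw(15,'s32',(310,80,405,190),7,.032,.034)
"
```

```text
t 33.85 tcp [0.5144 0.1093 0.1207] F [3.  2.5 5. ] w 0.0658 q [-1.700e-02  2.090e-01  1.834e+00  1.000e-03  1.092e+00  2.550e-01]
 toolx [ 0.007  0.001 -1.   ] y [0.269 0.963 0.003] z [ 0.963 -0.269  0.007]
tray x,y 0.018339759554995394 -0.13466364276212653
```

View pics/s32.png

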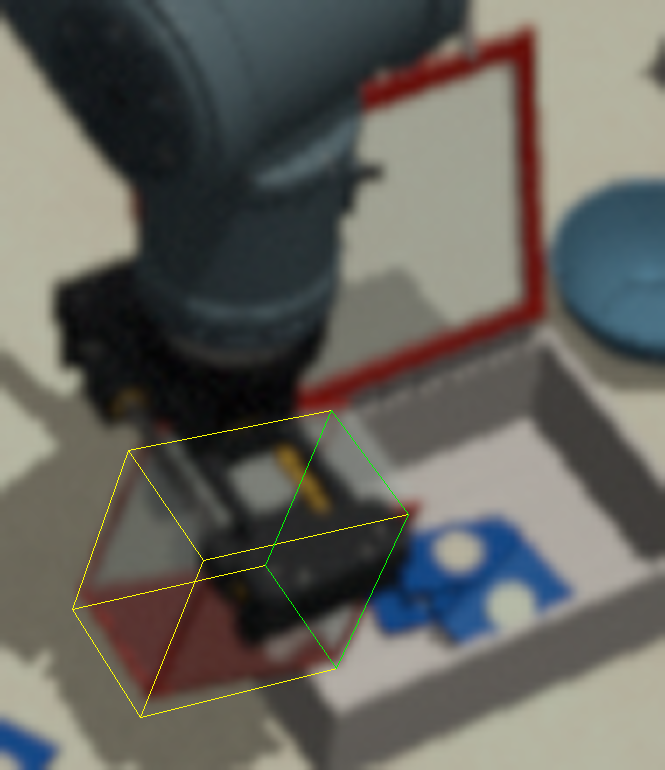

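{"name": "drive_tool", "arguments": {
  "increments": [
    [[-15,0,0,0,40],[-25,-8,0,0,40],[-20,-15,4,0,40],[0,-28,5,0,40],[0,-30,5,0,40],[0,-30,5,0,40],[0,-30,5,0,40],[0,-30,5,0,40],[0,-30,5,0,40],[0,-30,5,0,40]]
  ]
}}

```text
t: 34.73
tool_pos: [0.4863, -0.1251, 0.1781]
orientation: [0.212, 1.561, -0.214]
ft_force: [1.3, 0.3, -1.9]
grip_width: 0.0659
```

{"name": "drive_tool", "arguments": {
  "increments": [
    [[0,-30,5,0,40],[0,-30,5,0,40],[0,-30,5,0,40],[0,-18,5,0,40],[0,-8,2,0.06,40],[0,0,0,0.115,40],[0,0,0,0.115,40],[0,0,0,0.115,40],[0,0,0,0.115,40],[0,0,0,0.115,40]]
  ]
}}

```text
t: 35.57
tool_pos: [0.4765, -0.2412, 0.1779]
orientation: [0.711, 1.452, -0.713]
ft_force: [0.3, -0.9, -2.9]
grip_width: 0.0658
```

{"name": "drive_tool", "arguments": {
  "increments": [
    [[0,0,0,0.115,40],[0,0,0,0.115,40],[0,0,0,0.09,40],[0,0,0,0,40],[0,0,0,0,40]]
  ]
}}

```text
t: 35.98
tool_pos: [0.4768, -0.2411, 0.1779]
orientation: [0.95, 1.354, -0.951]
ft_force: [-0.7, -0.3, -2.6]
grip_width: 0.0656
```

```bash
python3 -c "
from h import *
to(.4766,-.2387,.12,-1.227)
boxdraw(17,'s33',(190,130,300,270),5,.036,.032)
grab('scene','s33b',(330,90,430,200),5)
grab('top','t33',(170,130,430,260),3)
"
```

```text
t 35.98 tcp [ 0.4768 -0.2411  0.1779] F [-0.7 -0.3 -2.6] w 0.0656 q [-6.900e-01  1.550e-01  1.767e+00 -1.000e-03  1.221e+00  5.340e-01]
 toolx [-0.001 -0.    -1.   ] y [ 0.94   0.34  -0.001] z [ 0.34 -0.94 -0.  ]
zang -1.224  tool shift mm [57.9  0.7 -2.3] turn 0.003
```

View pics/s33.png

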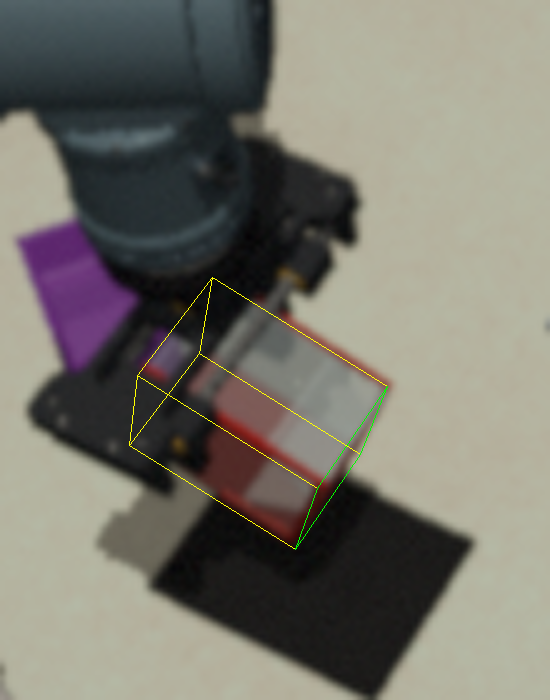

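View pics/s33b.png

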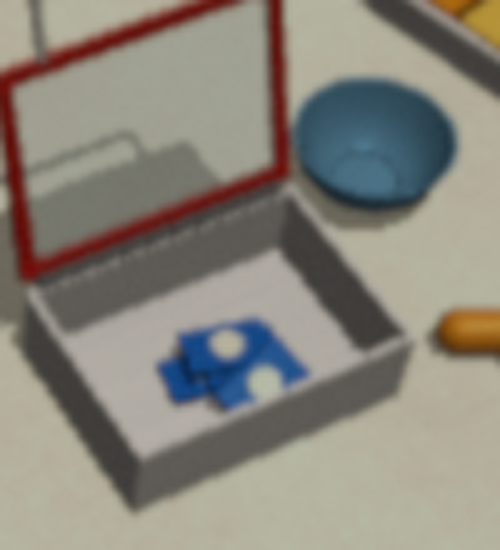

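View pics/t33.png

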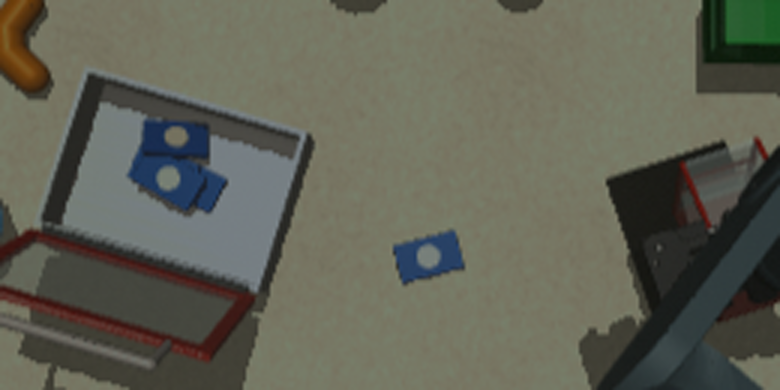

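{"name": "drive_tool", "arguments": {
  "increments": [
    [[20,8,-2.3,0.003,40],[25,12,0,0,40],[25,0.5,0,0,40],[18,0,0,0,40],[10,0,0,0,40],[5,0,0,0,40],[4,0,0,0,40],[0,0,0,0,40]]
  ]
}}

```text
t: 36.8
tool_pos: [0.4959, -0.2323, 0.071]
orientation: [0.954, 1.351, -0.954]
ft_force: [-0.0, 0.2, -2.6]
grip_width: 0.066
```

```bash
python3 -c "
from h import *
st()
boxdraw(19,'s34',(190,130,300,270),5,.036,.032)
"
```

```text
t 36.8 tcp [ 0.4959 -0.2323  0.071 ] F [-0.   0.2 -2.6] w 0.066 q [-0.655  0.334  1.795 -0.     1.012  0.575]
 toolx [ 0. -0. -1.] y [0.942 0.334 0.   ] z [ 0.334 -0.942  0.   ]
```

View pics/s34.png

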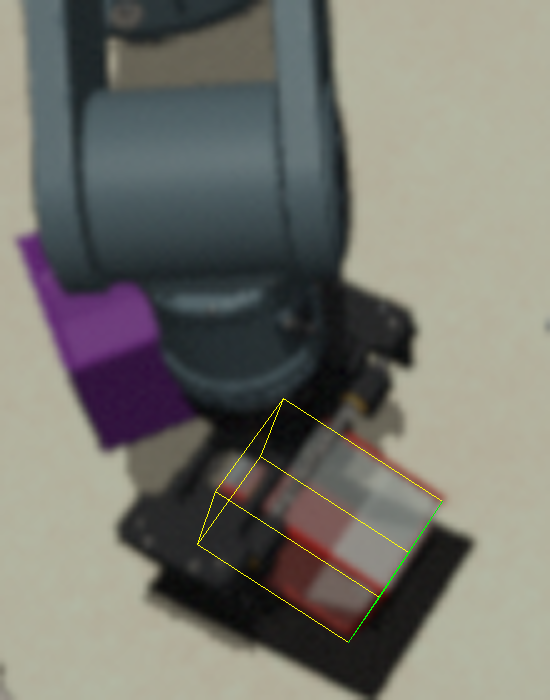

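{"name": "drive_tool", "arguments": {
  "increments": [
    [[3,0,0,0,40],[2.5,-3,0,0,40],[2.5,-3,0,0,40],[2.5,-3,0,0,40],[2.5,-3,0,0,40],[2.5,-3.5,0,0,40],[2.5,-3.5,0,0,40],[2.5,-3,0,0,40],[0,0,0,0,40]]
  ]
}}

```text
t: 37.6
tool_pos: [0.4756, -0.2401, 0.051]
orientation: [0.955, 1.349, -0.955]
ft_force: [1.9, 0.8, 4.5]
grip_width: 0.0657
```

```bash
python3 -c "
from h import *
st()
boxdraw(0,'s35',(190,130,300,270),5,.036,.032)
"
```

```text
t 37.6 tcp [ 0.4756 -0.2401  0.051 ] F [1.9 0.8 4.5] w 0.0657 q [-0.691  0.338  1.841  0.     0.96   0.54 ]
 toolx [ 0.002 -0.001 -1.   ] y [0.943 0.334 0.002] z [ 0.334 -0.943  0.002]
```

View pics/s35.png

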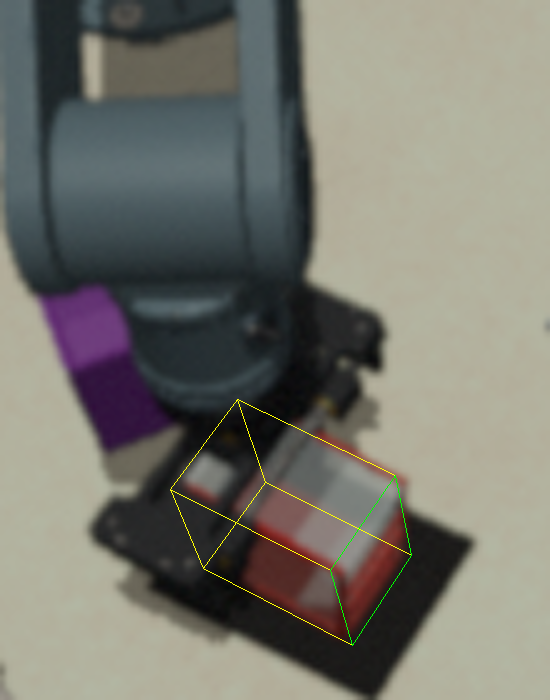

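{"name": "drive_tool", "arguments": {
  "increments": [
    [[2,-3,0,0,40],[2,-3,0,0,40],[2,0,0,0,40],[2,0,0,0,40],[0,0,0,0,40]]
  ]
}}

```text
t: 38.07
tool_pos: [0.4683, -0.2425, 0.0424]
orientation: [0.953, 1.352, -0.957]
ft_force: [-4.6, -3.3, 8.1]
grip_width: 0.066
```

```bash
python3 -c "
from h import *
st()
boxdraw(0,'s36',(190,130,300,270),5,.038,.032)
"
```

```text
t 38.07 tcp [ 0.4683 -0.2425  0.0424] F [-4.6 -3.3  8.1] w 0.066 q [-0.702  0.346  1.854 -0.003  0.943  0.53 ]
 toolx [-0.002 -0.001 -1.   ] y [ 0.942  0.334 -0.003] z [ 0.334 -0.942  0.001]
```

View pics/s36.png

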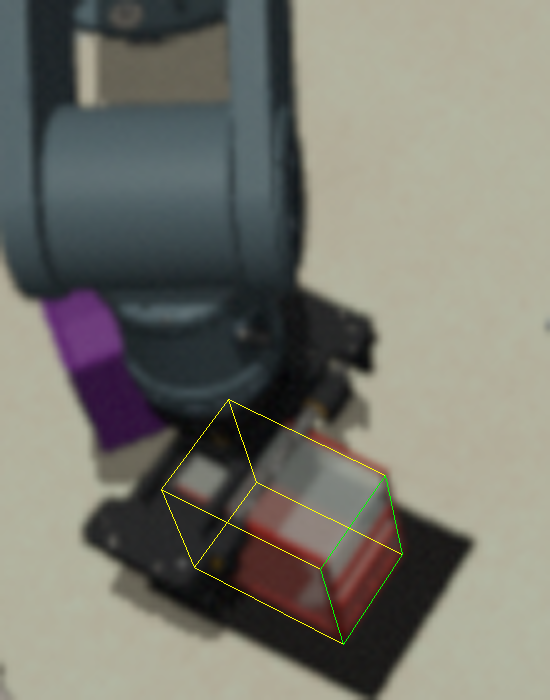

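{"name": "drive_tool", "arguments": {
  "increments": [
    [[-1,0,0,0,60],[0,0,0,0,78],[0,0,0,0,90],[0,0,0,0,100],[0,0,0,0,100],[-10,0,0,0,100],[-30,0,0,0,100],[-40,0,0,0,100],[-40,0,0,0,100],[0,-25,0,0,100]]
  ]
}}

```text
t: 38.95
tool_pos: [0.4518, -0.2525, 0.1726]
orientation: [0.95, 1.336, -0.951]
ft_force: [-0.2, -1.6, 0.0]
grip_width: 0.0881
```

{"name": "drive_tool", "arguments": {
  "increments": [
    [[0,0,-40,0,100],[0,0,-40,0,100],[0,0,-40,0,100],[0,0,-40,0,100],[0,0,-40,0,100],[0,0,0,0,100]]
  ]
}}

```text
t: 39.45
tool_pos: [0.376, -0.0559, 0.1629]
orientation: [0.953, 1.356, -0.951]
ft_force: [-0.5, -0.2, -0.3]
grip_width: 0.0881
```

```bash
python3 -c "
from h import *
st()
grab('top','t37',(365,170,440,250),8); grab('scene','s37',(210,195,295,275),8)
grab('top','t37b')
"
```

```text
t 39.45 tcp [ 0.376  -0.0559  0.1629] F [-0.5 -0.2 -0.3] w 0.0881 q [-4.640e-01 -1.940e-01  2.142e+00  2.000e-03  1.197e+00  7.610e-01]
 toolx [-0.002  0.003 -1.   ] y [ 0.941  0.338 -0.001] z [ 0.338 -0.941 -0.003]
```

View pics/t37.png

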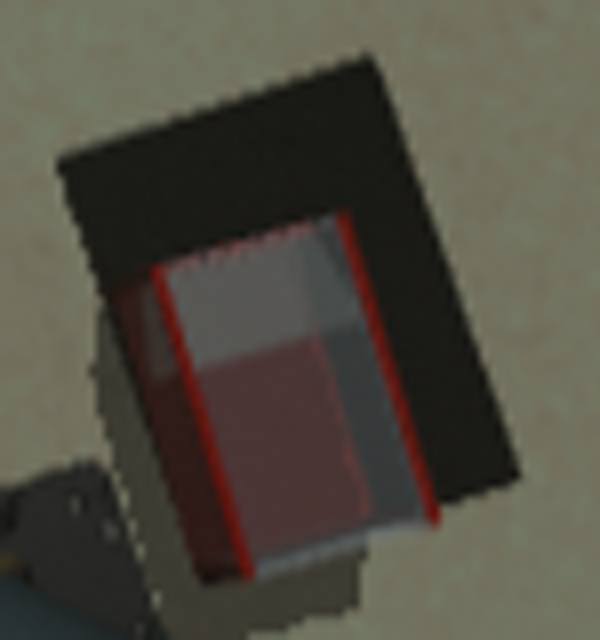

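View pics/s37.png

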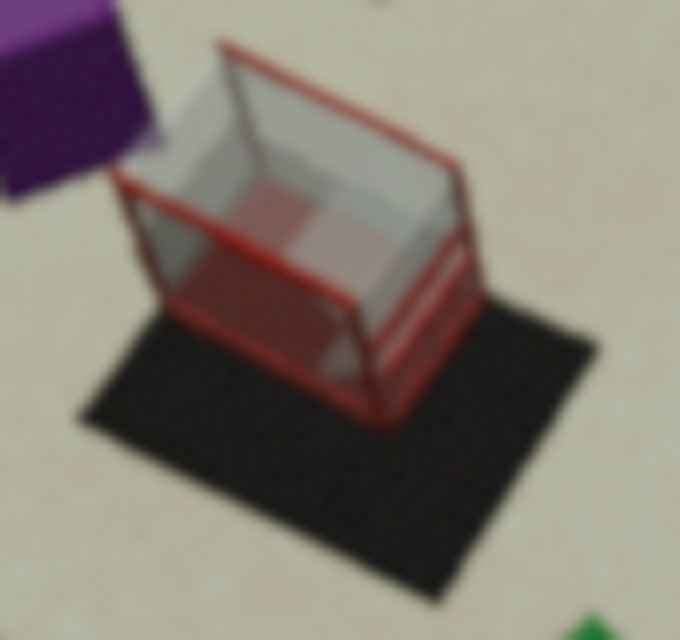

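```bash
python3 -c "
from h import *
t=np.array([(155,270),(345,213),(437,522),(248,577)])/8+(365,170)
s=np.array([(460,163),(353,303),(115,172),(222,43)])/8+(210,195)
T=np.array([plane('top',p,.104) for p in t]);S=np.array([plane('scene',p,.104) for p in s])
X=np.array([tri(a,b) for a,b in zip(s,t)]);print('tri',X.round(4))
for Q in(T,S,X):
    d=Q[0]+Q[1]-Q[2]-Q[3]; print(Q.mean(0).round(4),np.degrees(np.arctan2(d[1],d[0])), [np.linalg.norm(Q[i]-Q[i-1]).round(3) for i in range(4)])
"
```

```text
tri [[ 0.5031 -0.1703  0.1042]
 [ 0.5227 -0.2319  0.1055]
 [ 0.4239 -0.2622  0.1043]
 [ 0.4047 -0.2018  0.1022]]
[ 0.4622 -0.2185  0.104 ] 17.318709356083897 [np.float64(0.103), np.float64(0.065), np.float64(0.104), np.float64(0.064)]
[ 0.4656 -0.2142  0.104 ] 17.70686293069144 [np.float64(0.102), np.float64(0.065), np.float64(0.102), np.float64(0.062)]
[ 0.4636 -0.2165  0.104 ] 17.388859886368213 [np.float64(0.103), np.float64(0.065), np.float64(0.103), np.float64(0.063)]
```

View pics/t37b.png

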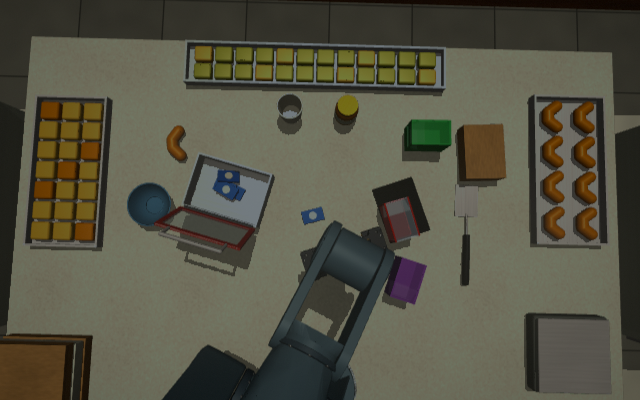

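```bash
python3 -c "
from h import *
to(.4638,-.2165,.0513,-1.267)
"
```

```text
t 39.6 tcp [ 0.3795 -0.0613  0.1642] F [0.3 0.1 0.3] w 0.0878 q [-0.471 -0.188  2.134 -0.     1.193  0.757]
 toolx [ 0.002 -0.001 -1.   ] y [0.942 0.336 0.001] z [ 0.336 -0.942  0.002]
zang -1.2285  tool shift mm [113.2  27.1 174.3] turn 0.039
```

{"name": "drive_tool", "arguments": {
  "increments": [
    [[0,5,30,0,100],[0,5,35,0,100],[0,5,35,0,100],[0,5,35,0,100],[0,5,29,0,100],[0,2,10,0.039,100],[0,0,0,0,100],[0,0,0,0,100]]
  ]
}}

```text
t: 40.27
tool_pos: [0.4624, -0.2175, 0.1629]
orientation: [0.985, 1.338, -0.985]
ft_force: [-0.6, 0.2, -0.3]
grip_width: 0.0883
```

```bash
python3 -c "
from h import *
to(.4638,-.2165,.0513,-1.267)
"
```

```text
t 40.27 tcp [ 0.4624 -0.2175  0.1629] F [-0.6  0.2 -0.3] w 0.0883 q [-0.672  0.123  1.836  0.     1.184  0.598]
 toolx [-0.001  0.001 -1.   ] y [ 0.955  0.296 -0.001] z [ 0.296 -0.955 -0.001]
zang -1.2704  tool shift mm [111.6   1.7  -0.4] turn -0.003
```

{"name": "drive_tool", "arguments": {
  "increments": [
    [[20,1.5,0,0,100],[25,0,0,0,100],[25,0,0,0,100],[20,0,0,0,100],[12,0,0,0,100],[8,0,0,0,100],[1.5,0,0,0,100],[0,0,0,0,70],[0,0,0,0,60],[0,0,0,0,60]]
  ]
}}

```text
t: 41.1
tool_pos: [0.4648, -0.2162, 0.0529]
orientation: [0.983, 1.335, -0.984]
ft_force: [-0.4, -0.4, -0.1]
grip_width: 0.0703
```

{"name": "drive_tool", "arguments": {
  "increments": [
    [[0,0,0,0,40],[0,0,0,0,40],[0,0,0,0,40],[0,0,0,0,40]]
  ]
}}

```text
t: 41.43
tool_pos: [0.4648, -0.2163, 0.0529]
orientation: [0.984, 1.335, -0.984]
ft_force: [-0.3, 0.0, 5.6]
grip_width: 0.0655
```

```bash
python3 -c "
from h import *
s,r=st(); p=s['tool_pos']
to(p[0]+.030,p[1]-.0157,p[2],-1.228)
"
```

```text
t 41.43 tcp [ 0.4648 -0.2163  0.0529] F [-0.3  0.   5.6] w 0.0655 q [-0.667  0.298  1.891  0.     0.951  0.601]
 toolx [ 0.001 -0.001 -1.   ] y [0.955 0.297 0.001] z [ 0.297 -0.955  0.001]
t 41.43 tcp [ 0.4648 -0.2163  0.0529] F [-0.3  0.   5.6] w 0.0655 q [-0.667  0.298  1.891  0.     0.951  0.601]
 toolx [ 0.001 -0.001 -1.   ] y [0.955 0.297 0.001] z [ 0.297 -0.955  0.001]
zang -1.2689  tool shift mm [ 0.1 24.  23.9] turn -0.041
```

{"name": "drive_tool", "arguments": {
  "increments": [
    [[-4,0,0,0,40],[-4,0,0,0,40],[0,6,6,0,40],[0,9,9,0,40],[0,9,9,0,40],[0,0,0,-0.041,40],[0,0,0,0,40],[4,0,0,0,40],[3.5,0,0,0,40],[0,0,0,0,40]]
  ]
}}

```text
t: 42.27
tool_pos: [0.4941, -0.2315, 0.0526]
orientation: [0.954, 1.352, -0.954]
ft_force: [-1.4, 0.3, 3.2]
grip_width: 0.0659
```

```bash
python3 -c "
from h import *
to(.4948,-.232,.0529,-1.228)
"
```

```text
t 42.27 tcp [ 0.4941 -0.2315  0.0526] F [-1.4  0.3  3.2] w 0.0659 q [-0.656  0.361  1.805  0.     0.976  0.573]
 toolx [-0.  0. -1.] y [ 0.942  0.335 -0.   ] z [ 0.335 -0.942 -0.   ]
zang -1.2288  tool shift mm [-0.3  0.4  0.7] turn -0.001
```

Now I'll release the box, retreat straight up and move aside towards the loose token.

{"name": "drive_tool", "arguments": {
  "increments": [
    [[0,0,0,0,60],[0,0,0,0,80],[0,0,0,0,100],[0,0,0,0,100],[0,0,0,0,100],[-10,0,0,0,100],[-30,0,0,0,100],[-40,0,0,0,100],[-40,0,0,0,100],[0,0,0,0,100]]
  ]
}}

```text
t: 43.1
tool_pos: [0.4982, -0.2345, 0.1816]
orientation: [0.951, 1.338, -0.951]
ft_force: [1.2, -1.1, 0.2]
grip_width: 0.088
```

{"name": "drive_tool", "arguments": {
  "increments": [
    [[0,-5,-40,0,100],[0,-5,-40,0,100],[0,-5,-40,0,100],[0,-5,-40,0,100],[0,-5,-40,0,100],[0,0,0,0,100]]
  ]
}}

```text
t: 43.6
tool_pos: [0.3997, -0.0465, 0.1717]
orientation: [0.952, 1.357, -0.95]
ft_force: [-0.2, -0.5, -1.4]
grip_width: 0.0883
```

```bash
python3 -c "
from h import *
st()
grab('top','t38',(365,170,440,250),8); grab('scene','s38',(210,195,295,275),8)
for n in('scene','top'):
    im=grab(n,n+'38b')
    b,m,l=blobs(im,(100,100,50),(125,255,255));print([(c,a,plane(n,c,.008).round(4)) for c,a,_ in b])
"
```

```text
t 43.6 tcp [ 0.3997 -0.0465  0.1717] F [-0.2 -0.5 -1.4] w 0.0883 q [-4.140e-01 -1.470e-01  2.083e+00  2.000e-03  1.209e+00  8.100e-01]
 toolx [-0.002  0.003 -1.   ] y [ 0.941  0.339 -0.001] z [ 0.339 -0.941 -0.003]
[([135.0, 1.1], 37, array([-0.8541,  0.1224,  0.008 ])), ([303.4, 5.5], 289, array([-0.3095,  0.6831,  0.008 ])), ([158.1, 23.3], 738, array([-0.6343,  0.1144,  0.008 ])), ([404.3, 118.4], 556, array([0.4731, 0.4891, 0.008 ])), ([374.6, 162.7], 244, array([0.5396, 0.2573, 0.008 ])), ([308.9, 191.0], 96, array([0.4746, 0.015 , 0.008 ]))]
[([228.6, 184.8], 505, array([0.5508, 0.2524, 0.008 ])), ([151.4, 206.2], 700, array([0.4852, 0.4653, 0.008 ])), ([311.1, 214.9], 178, array([0.472 , 0.0182, 0.008 ]))]
```

View pics/t38.png

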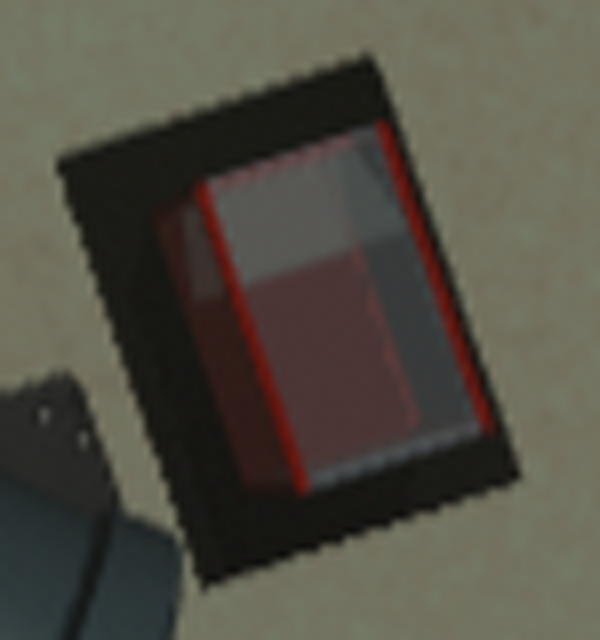

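View pics/s38.png

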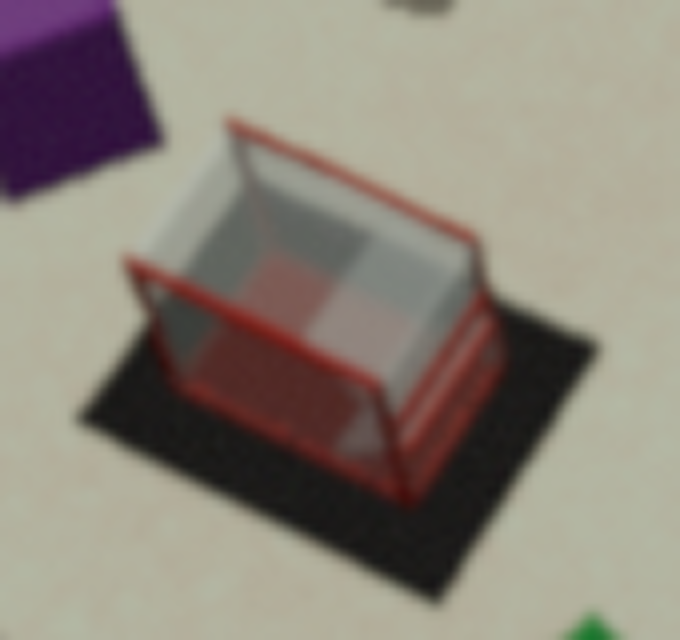

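View pics/top38b.png

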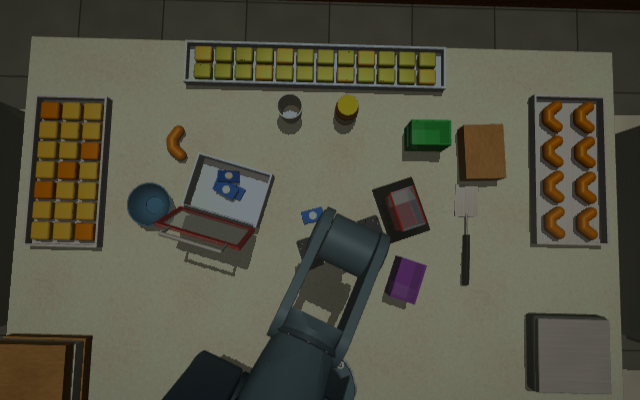

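{"name": "drive_tool", "arguments": {
  "increments": [
    [[-10,0,0,-0.12,100],[0,0,0,-0.12,100],[0,0,0,-0.12,100],[0,0,0,-0.12,100],[0,0,0,-0.12,100],[0,0,0,-0.12,100],[0,0,0,-0.12,100],[0,0,0,-0.12,100],[0,0,0,-0.12,100],[0,0,0,-0.12,100]]
  ]
}}

```text
t: 44.63
tool_pos: [0.4041, -0.0531, 0.1825]
orientation: [0.019, 1.57, -0.019]
ft_force: [-0.2, 0.4, -0.1]
grip_width: 0.0881
```

{"name": "drive_tool", "arguments": {
  "increments": [
    [[0,0,0,-0.12,80],[0,0,0,-0.12,75],[0,0,0,-0.058,75],[0,0,0,0,75]]
  ]
}}

```text
t: 44.97
tool_pos: [0.4041, -0.0529, 0.1825]
orientation: [-0.212, 1.56, 0.212]
ft_force: [-0.3, -0.0, -0.1]
grip_width: 0.0668
```

```bash
python3 -c "
from h import *
to(.473,.0148,.003,.271)
t=np.array([(203,185),(382,123),(488,430),(303,492)])/8+(365,170)
s=np.array([(475,238),(375,385),(130,262),(232,122)])/8+(210,195)
T=np.array([plane('top',p,.104) for p in t]);S=np.array([plane('scene',p,.104) for p in s])
for Q in(T,S):
    d=Q[0]+Q[1]-Q[2]-Q[3]; print(Q.mean(0).round(4),np.degrees(np.arctan2(d[1],d[0])))
"
```

```text
t 44.97 tcp [ 0.4041 -0.0529  0.1825] F [-0.3 -0.  -0.1] w 0.0668 q [-0.423 -0.152  2.063 -0.     1.23  -0.693]
 toolx [ 0. -0. -1.] y [-0.267  0.964 -0.   ] z [0.964 0.267 0.   ]
zang 0.2701  tool shift mm [179.5  46.9  84.5] turn -0.001
[ 0.4911 -0.2337  0.104 ] 19.075600504251444
[ 0.4954 -0.2299  0.104 ] 19.698567729519223
```

{"name": "drive_tool", "arguments": {
  "increments": [
    [[0,15,28,0,75],[0,16,28,0,75],[10,16,28.5,0,75],[30,0,0,0,75],[30,0,0,0,75],[30,0,0,0,75],[30,0,0,0,75],[0,0,0,0,75],[0,0,0,0,75]]
  ]
}}

```text
t: 45.72
tool_pos: [0.4713, 0.0159, 0.0512]
orientation: [-0.209, 1.565, 0.211]
ft_force: [0.4, 0.5, 0.7]
grip_width: 0.0661
```

```bash
python3 -c "
from h import *
to(.473,.0148,.003,.271)
grab('scene','s39',(270,150,350,220),8)
"
```

```text
t 45.72 tcp [0.4713 0.0159 0.0512] F [0.4 0.5 0.7] w 0.0661 q [-0.219  0.226  1.99  -0.     0.93  -0.486]
 toolx [-0.004  0.001 -1.   ] y [-0.264  0.964  0.002] z [ 0.964  0.264 -0.004]
zang 0.2675  tool shift mm [48.2 -1.6  1.5] turn -0.003
```

View pics/s39.png

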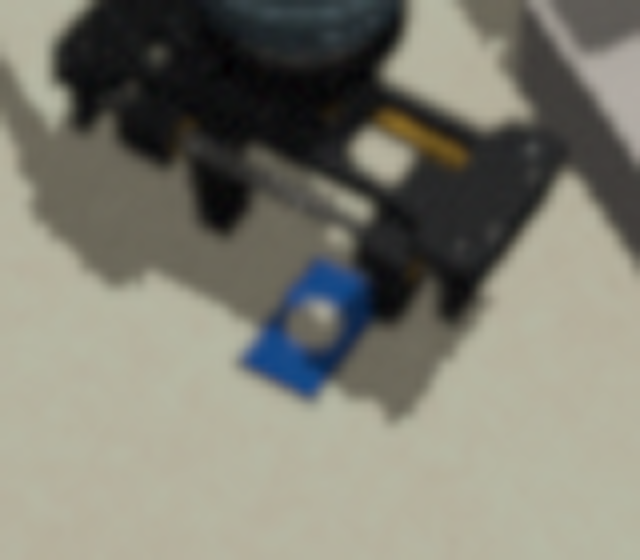

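{"name": "drive_tool", "arguments": {
  "increments": [
    [[18,-1,0.5,0,75],[15,0,0,0,75],[10,0,0,0,75],[4,0,0,0,75],[0,0,0,0,75],[0,0,0,0,30],[0,0,0,0,20],[0,0,0,0,20],[0,0,0,0,20],[0,0,0,0,20]]
  ]
}}

```text
t: 46.6
tool_pos: [0.4733, 0.0154, 0.0057]
orientation: [-0.212, 1.56, 0.212]
ft_force: [-0.3, 0.1, 1.8]
grip_width: 0.0354
```

{"name": "drive_tool", "arguments": {
  "increments": [
    [[0,0,0,0,20],[0,0,0,0,20],[-5,0,0,0,20],[-20,0,0,0,20],[-30,0,0,0,20],[-35,0,0,0,20],[-35,0,0,0,20],[-30,0,0,0,20],[0,0,0,0,20]]
  ]
}}

```text
t: 47.35
tool_pos: [0.4768, 0.0147, 0.1668]
orientation: [-0.215, 1.55, 0.209]
ft_force: [1.1, 0.7, 0.8]
grip_width: 0.0345
```

```bash
python3 -c "
from h import *
to(.533+.269*-.055+.963*-.02,.244-.963*.055+.269*.02,.08,-.272)
grab('scene','s40',(250,90,430,220),4)
"
```

```text
t 47.35 tcp [0.4768 0.0147 0.1668] F [1.1 0.7 0.8] w 0.0345 q [-0.219  0.033  1.924  0.     1.174 -0.489]
 toolx [ 0.011 -0.002 -1.   ] y [-0.267  0.964 -0.005] z [0.964 0.267 0.01 ]
zang 0.2703  tool shift mm [ 86.6 169.6  69.1] turn 0.542
```

View pics/s40.png

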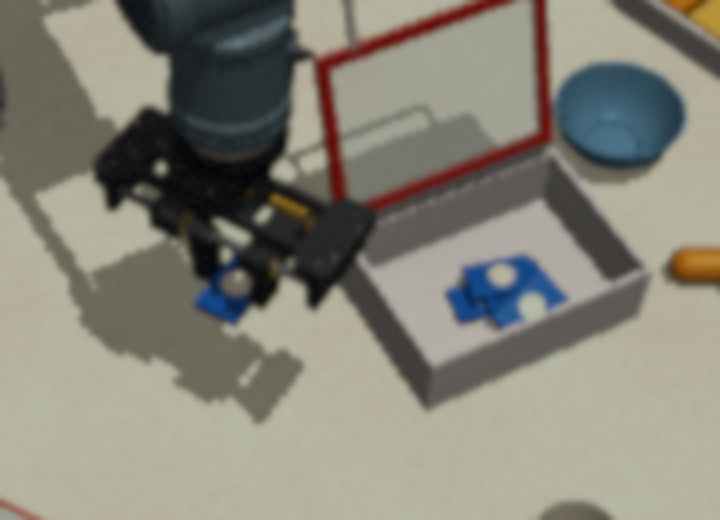

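{"name": "drive_tool", "arguments": {
  "increments": [
    [[0,0,0,0.11,20],[0,0,0,0.11,20],[0,0,0,0.11,20],[0,0,0,0.11,20],[0,0,0,0.102,20],[0,20,0,0,20],[0,30,2,0,20],[0,35,2,0,20],[0,35,3,0,20],[0,30,3,0,20]]
  ]
}}

```text
t: 48.23
tool_pos: [0.5221, 0.159, 0.1585]
orientation: [0.213, 1.563, -0.214]
ft_force: [0.7, 0.3, -0.5]
grip_width: 0.0345
```

{"name": "drive_tool", "arguments": {
  "increments": [
    [[0,20,2,0,20],[0,5,0,0,20],[0,0,0,0,20],[0,0,0,0,20]]
  ]
}}

```text
t: 48.57
tool_pos: [0.5304, 0.1802, 0.159]
orientation: [0.212, 1.563, -0.214]
ft_force: [-0.3, 0.2, 0.7]
grip_width: 0.0349
```

```bash
python3 -c "
from h import *
to(.5362,.1808,.028,-.272)
"
```

```text
t 48.57 tcp [0.5304 0.1802 0.159 ] F [-0.3  0.2  0.7] w 0.0349 q [ 1.160e-01  2.350e-01  1.714e+00 -1.000e-03  1.196e+00  3.870e-01]
 toolx [-0.003 -0.001 -1.   ] y [ 0.268  0.963 -0.001] z [ 0.963 -0.268 -0.002]
zang -0.2714  tool shift mm [130.9   2.4   5.7] turn 0.001
```

{"name": "drive_tool", "arguments": {
  "increments": [
    [[25,2,5.5,0,20],[30,0,0,0,20],[30,0,0,0,20],[25,0,0,0,20],[14,0,0,0,20],[8,0,0,0,20],[0,0,0,0,20],[0,0,0,0,45],[0,0,0,0,50],[0,0,0,0,50]]
  ]
}}

```text
t: 49.4
tool_pos: [0.5386, 0.1811, 0.0299]
orientation: [0.214, 1.558, -0.213]
ft_force: [-0.4, -0.0, -0.0]
grip_width: 0.0442
```

{"name": "drive_tool", "arguments": {
  "increments": [
    [[0,0,0,0,50],[-15,0,0,0,50],[-30,0,0,0,50],[-40,0,0,0,50],[-40,0,0,0,50],[-40,0,0,0,50],[-40,0,0,0,50],[-30,-20,0,0,50],[0,-40,0,0,50],[0,-40,0,0,50]]
  ]
}}

```text
t: 50.23
tool_pos: [0.5117, 0.0848, 0.2671]
orientation: [0.211, 1.553, -0.21]
ft_force: [0.6, -1.1, -0.5]
grip_width: 0.0439
```

{"name": "drive_tool", "arguments": {
  "increments": [
    [[0,-40,0,0,50],[0,-40,0,0,50],[0,-40,0,0,50],[0,0,0,0,50]]
  ]
}}

```text
t: 50.57
tool_pos: [0.4771, -0.0363, 0.2642]
orientation: [0.216, 1.558, -0.22]
ft_force: [0.2, -0.2, 0.7]
grip_width: 0.0442
```

```bash
python3 -c "
from h import *
st()
grab('scene','s41',(310,60,430,200),5); grab('top','t41',(160,130,300,260),5)
grab('scene','s41b');grab('top','t41b')
"
```

```text
t 50.57 tcp [ 0.4771 -0.0363  0.2642] F [ 0.2 -0.2  0.7] w 0.0442 q [-0.323 -0.064  1.812 -0.003  1.391 -0.045]
 toolx [ 0.001 -0.003 -1.   ] y [ 0.274  0.962 -0.003] z [ 0.962 -0.274  0.002]
```

View pics/s41.png

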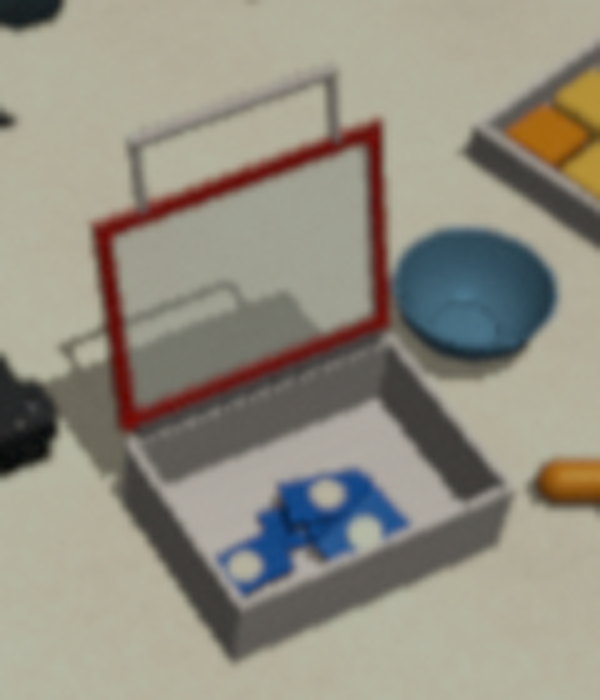

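View pics/t41.png

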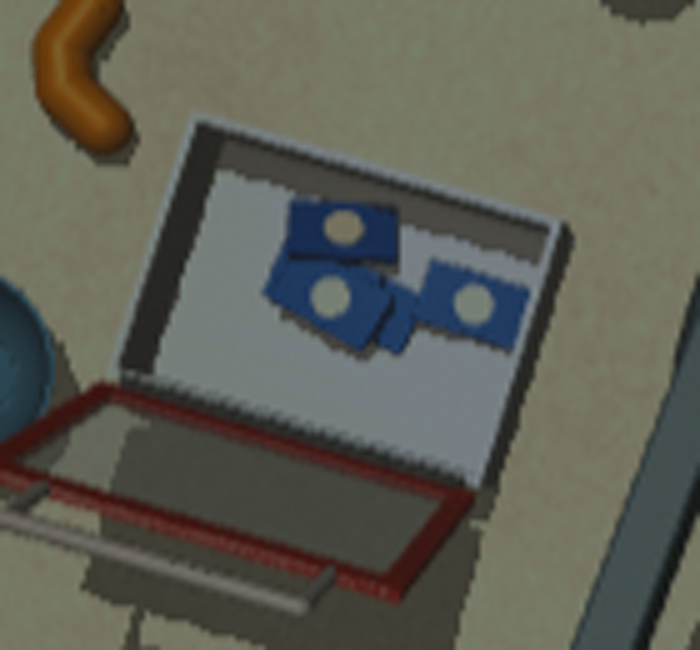

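View pics/s41b.png

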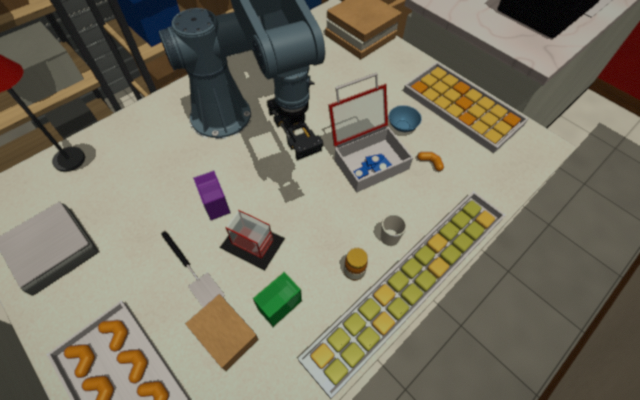

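View pics/t41b.png

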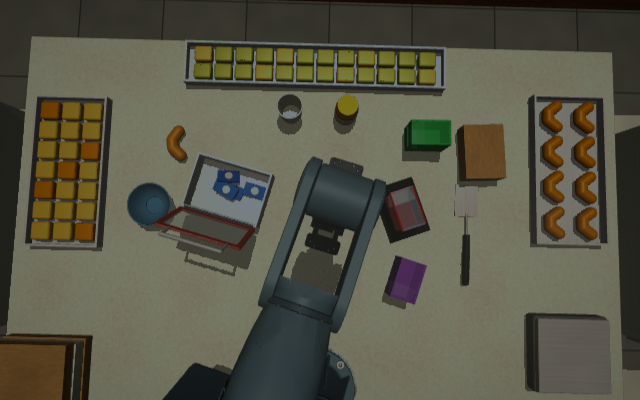

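```bash
python3 -c "
from h import *
print(tri(np.array((132,143))/5+(310,60),np.array((305,605))/5+(160,130)))
to(.3985,.2793,.31,-.276)
"
```

```text
[0.37728569 0.214951   0.25327405]
t 50.77 tcp [ 0.4786 -0.0301  0.2638] F [0.2 0.9 0.1] w 0.0442 q [-0.311 -0.061  1.81   0.     1.391 -0.04 ]
 toolx [ 0.001  0.    -1.   ] y [0.269 0.963 0.   ] z [ 0.963 -0.269  0.001]
zang -0.2718  tool shift mm [ -46.2  276.6 -160.2] turn 0.004
```

{"name": "drive_tool", "arguments": {
  "increments": [
    [[-30,0,0,0.004,38],[-25,10,-20,0,38],[0,20,-30,0,38],[0,30,-25,0,38],[0,30,-20,0,38],[0,35,-15,0,38],[0,35,-15,0,38],[0,35,-15,0,38],[0,35,-10,0,38],[0,30,-10,0,38]]
  ]
}}

```text
t: 51.6
tool_pos: [0.3937, 0.2672, 0.3187]
orientation: [0.214, 1.56, -0.213]
ft_force: [-0.1, -0.5, 0.8]
grip_width: 0.0335
```

{"name": "drive_tool", "arguments": {
  "increments": [
    [[0,16,0,0,38],[0,0,0,0,38],[0,0,0,0,38],[0,0,0,0,38]]
  ]
}}

```text
t: 51.93
tool_pos: [0.3989, 0.2787, 0.3181]
orientation: [0.215, 1.561, -0.216]
ft_force: [0.9, 0.7, 0.0]
grip_width: 0.0337
```

```bash
python3 -c "
from h import *
to(.3985,.2793,.235,-.276)
"
```

```text
t 51.93 tcp [0.3989 0.2787 0.3181] F [0.9 0.7 0. ] w 0.0337 q [ 0.366 -0.08   1.719 -0.     1.503  0.64 ]
 toolx [-0.001 -0.001 -1.   ] y [ 0.271  0.963 -0.001] z [ 0.963 -0.271 -0.   ]
zang -0.2742  tool shift mm [83.1  0.5 -0.5] turn 0.002
```

{"name": "drive_tool", "arguments": {
  "increments": [
    [[15,0,0,0,38],[20,0,0,0,38],[20,0,0,0,38],[15,0,0,0,38],[9,0,0,0,38],[4,0,0,0,38],[0,0,0,0,38],[0,0,0,0,0],[0,0,0,0,0],[0,0,0,0,0]]
  ]
}}

```text
t: 52.77
tool_pos: [0.4001, 0.2787, 0.2364]
orientation: [0.217, 1.558, -0.216]
ft_force: [-0.6, 1.0, 0.3]
grip_width: 0.0154
```

{"name": "drive_tool", "arguments": {
  "increments": [
    [[0,0,0,0,0],[0,0,0,0,0],[0,0,0,0,0]]
  ]
}}

```text
t: 53.02
tool_pos: [0.3999, 0.2787, 0.2362]
orientation: [0.217, 1.559, -0.216]
ft_force: [-2.6, -0.8, 4.4]
grip_width: 0.008
```

```bash
python3 -c "
from h import *
st()
import numpy as np
# arc from measured bar relation: hinge
s=ctrl.read_state();P=s['tool_pos']+[0,0,.0187];u=np.array([.9635,-.2675,0])
for ang in(1.9225,):
    print('hinge',P-.2*(np.cos(ang)*u+np.array([0,0,np.sin(ang)])))
grab('scene','s42',(310,40,430,200),4)
p=np.r_[1.9225,1.9125,1.8925,1.8725+0*0,np.arange(1.84,.06,-.035),.05,.04,.03,.0225]
d=np.round(np.c_[-200*np.sin(p),200*np.cos(p)],1)
d=np.diff(d,axis=0).round(1)
for i in range(0,len(d),10): print([[a,0,b,0,0] for a,b in d[i:i+10].tolist()])
"
```

```text
t 53.02 tcp [0.3999 0.2787 0.2362] F [-2.6 -0.8  4.4] w 0.008 q [ 0.365 -0.017  1.825  0.     1.333  0.64 ]
 toolx [ 0.001  0.001 -1.   ] y [0.272 0.962 0.001] z [ 0.962 -0.272  0.001]
hinge [0.46625121 0.2602584  0.06712143]
[[-0.6, 0, 1.9, 0, 0], [-1.3, 0, 3.8, 0, 0], [-1.3, 0, 3.8, 0, 0], [-1.8, 0, 6.2, 0, 0], [-1.7, 0, 6.8, 0, 0], [-1.5, 0, 6.8, 0, 0], [-1.3, 0, 6.9, 0, 0], [-1.0, 0, 6.9, 0, 0], [-0.8, 0, 7.0, 0, 0], [-0.5, 0, 7.0, 0, 0]]
[[-0.3, 0, 7.0, 0, 0], [-0.1, 0, 7.0, 0, 0], [0.2, 0, 7.0, 0, 0], [0.5, 0, 6.9, 0, 0], [0.6, 0, 7.0, 0, 0], [1.0, 0, 6.9, 0, 0], [1.1, 0, 6.9, 0, 0], [1.5, 0, 6.9, 0, 0], [1.6, 0, 6.8, 0, 0], [1.9, 0, 6.7, 0, 0]]
[[2.1, 0, 6.7, 0, 0], [2.4, 0, 6.6, 0, 0], [2.6, 0, 6.5, 0, 0], [2.8, 0, 6.4, 0, 0], [3.0, 0, 6.3, 0, 0], [3.3, 0, 6.2, 0, 0], [3.4, 0, 6.1, 0, 0], [3.7, 0, 6.0, 0, 0], [3.9, 0, 5.8, 0, 0], [4.1, 0, 5.7, 0, 0]]
[[4.3, 0, 5.5, 0, 0], [4.4, 0, 5.4, 0, 0], [4.7, 0, 5.2, 0, 0], [4.8, 0, 5.1, 0, 0], [5.0, 0, 4.9, 0, 0], [5.2, 0, 4.7, 0, 0], [5.4, 0, 4.5, 0, 0], [5.5, 0, 4.3, 0, 0], [5.6, 0, 4.2, 0, 0], [5.8, 0, 3.9, 0, 0]]
[[5.9, 0, 3.7, 0, 0], [6.1, 0, 3.5, 0, 0], [6.1, 0, 3.4, 0, 0], [6.3, 0, 3.1, 0, 0], [6.4, 0, 2.8, 0, 0], [6.5, 0, 2.7, 0, 0], [6.5, 0, 2.4, 0, 0], [6.7, 0, 2.2, 0, 0], [6.7, 0, 1.9, 0, 0], [6.8, 0, 1.7, 0, 0]]
[[6.8, 0, 1.5, 0, 0], [6.9, 0, 1.2, 0, 0], [7.0, 0, 1.0, 0, 0], [6.9, 0, 0.8, 0, 0], [8.0, 0, 0.6, 0, 0], [2.0, 0, 0.0, 0, 0], [2.0, 0, 0.1, 0, 0], [1.5, 0, 0.0, 0, 0]]
```

View pics/s42.png

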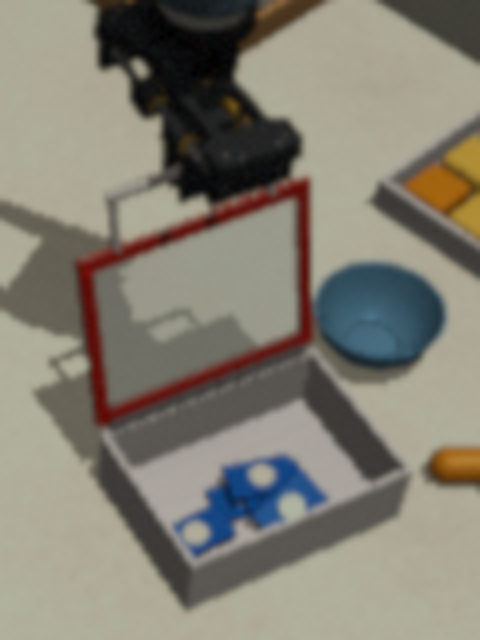

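{"name": "drive_tool", "arguments": {
  "increments": [
    [[-0.6,0,1.9,0,0],[-1.3,0,3.8,0,0],[-1.3,0,3.8,0,0],[-1.8,0,6.2,0,0],[-1.7,0,6.8,0,0],[-1.5,0,6.8,0,0],[-1.3,0,6.9,0,0],[-1.0,0,6.9,0,0],[-0.8,0,7.0,0,0],[-0.5,0,7.0,0,0]]
  ]
}}

```text
t: 53.9
tool_pos: [0.4545, 0.2635, 0.2453]
orientation: [0.218, 1.563, -0.216]
ft_force: [1.0, 9.2, -8.9]
grip_width: 0.0083
```

{"name": "drive_tool", "arguments": {
  "increments": [
    [[-0.3,0,7.0,0,0],[-0.1,0,7.0,0,0],[0.2,0,7.0,0,0],[0.5,0,6.9,0,0],[0.6,0,7.0,0,0],[1.0,0,6.9,0,0],[1.1,0,6.9,0,0],[1.5,0,6.9,0,0],[1.6,0,6.8,0,0],[1.9,0,6.7,0,0]]
  ]
}}

```text
t: 54.73
tool_pos: [0.5191, 0.2449, 0.2354]
orientation: [0.217, 1.568, -0.216]
ft_force: [-2.4, 8.6, -12.0]
grip_width: 0.0084
```

{"name": "drive_tool", "arguments": {
  "increments": [
    [[2.1,0,6.7,0,0],[2.4,0,6.6,0,0],[2.6,0,6.5,0,0],[2.8,0,6.4,0,0],[3.0,0,6.3,0,0],[3.3,0,6.2,0,0],[3.4,0,6.1,0,0],[3.7,0,6.0,0,0],[3.9,0,5.8,0,0],[4.1,0,5.7,0,0]]
  ]
}}

```text
t: 55.57
tool_pos: [0.5784, 0.2284, 0.204]
orientation: [0.217, 1.569, -0.216]
ft_force: [-5.1, 10.4, -8.4]
grip_width: 0.0083
```

```bash
python3 -c "
from h import *
st()
grab('scene','s43',(310,40,430,200),4)
"
```

```text
t 55.57 tcp [0.5784 0.2284 0.204 ] F [-5.1 10.4 -8.4] w 0.0083 q [0.184 0.319 1.51  0.004 1.321 0.458]
 toolx [-0.009  0.002 -1.   ] y [ 0.272  0.962 -0.001] z [ 0.962 -0.272 -0.009]
```

View pics/s43.png

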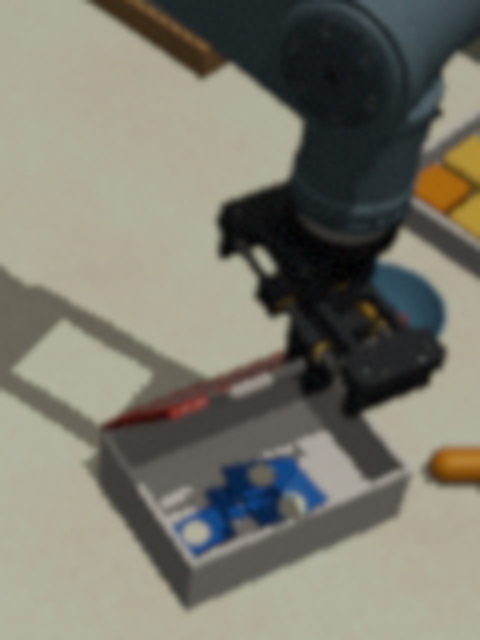

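{"name": "drive_tool", "arguments": {
  "increments": [
    [[4.8,1,5.0,0,0],[4.9,0,4.9,0,0],[4.7,0,5.2,0,0],[4.8,0,5.1,0,0],[5.0,0,4.9,0,0],[5.2,0,4.7,0,0],[5.4,0,4.5,0,0],[5.5,0,4.3,0,0],[5.6,0,4.2,0,0],[5.8,0,3.9,0,0]]
  ]
}}

```text
t: 56.45
tool_pos: [0.6225, 0.2162, 0.152]
orientation: [0.216, 1.571, -0.217]
ft_force: [-8.8, 7.9, -6.6]
grip_width: 0.0078
```

{"name": "drive_tool", "arguments": {
  "increments": [
    [[5.9,0,3.7,0,0],[6.1,0,3.5,0,0],[6.1,0,3.4,0,0],[6.3,0,3.1,0,0],[6.4,0,2.8,0,0],[6.5,0,2.7,0,0],[6.5,0,2.4,0,0],[6.7,0,2.2,0,0],[6.7,0,1.9,0,0],[4,0,1,0,0]]
  ]
}}

```text
t: 57.28
tool_pos: [0.6472, 0.2095, 0.0904]
orientation: [0.216, 1.572, -0.216]
ft_force: [-10.2, 8.6, -2.4]
grip_width: 0.0078
```

```bash
python3 -c "
from h import *
st()
grab('scene','s44',(310,40,430,200),4)
"
```

```text
t 57.28 tcp [0.6472 0.2095 0.0904] F [-10.2   8.6  -2.4] w 0.0078 q [0.138 0.565 1.412 0.003 1.176 0.411]
 toolx [-0.012  0.001 -1.   ] y [ 0.272  0.962 -0.002] z [ 0.962 -0.272 -0.012]
```

View pics/s44.png

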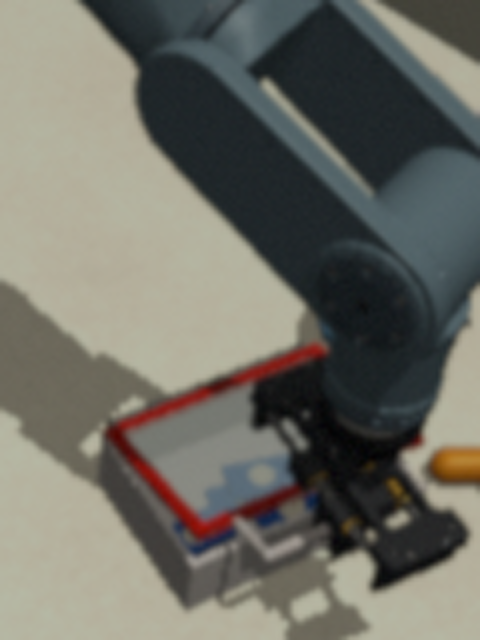

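{"name": "drive_tool", "arguments": {
  "increments": [
    [[5,0.5,-0.5,0,0],[6,0,0.8,0,0],[6,0,0.6,0,0],[5,0,0.5,0,0],[4,0,0.3,0,0],[3,0,0.1,0,0],[2.5,0,0,0,0],[0,0,0,0,0]]
  ]
}}

```text
t: 58.0
tool_pos: [0.6519, 0.2084, 0.061]
orientation: [0.216, 1.565, -0.217]
ft_force: [-2.8, 4.1, -0.6]
grip_width: 0.0074
```

{"name": "drive_tool", "arguments": {
  "increments": [
    [[2,0,0,0,0],[2,0,0,0,0],[0,0,0,0,0]]
  ]
}}

```text
t: 58.25
tool_pos: [0.6522, 0.2083, 0.0573]
orientation: [0.216, 1.564, -0.217]
ft_force: [-3.1, 4.9, -0.8]
grip_width: 0.0076
```

```bash
python3 -c "
from h import *
st()
grab('scene','s45',(310,80,430,200),5)
"
```

```text
t 58.25 tcp [0.6522 0.2083 0.0573] F [-3.1  4.9 -0.8] w 0.0076 q [1.360e-01 6.110e-01 1.416e+00 1.000e-03 1.119e+00 4.110e-01]
 toolx [-0.004  0.    -1.   ] y [ 0.272  0.962 -0.001] z [ 0.962 -0.272 -0.004]
```

View pics/s45.png

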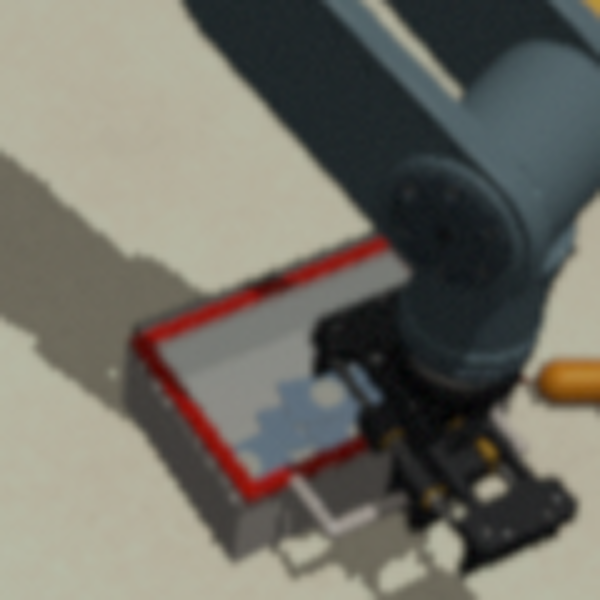

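{"name": "drive_tool", "arguments": {
  "increments": [
    [[1.5,0,0,0,0],[1.5,0,0,0,0],[0,0,0,0,0]]
  ]
}}

```text
t: 58.55
tool_pos: [0.6524, 0.2082, 0.0546]
orientation: [0.216, 1.564, -0.217]
ft_force: [-3.2, 4.1, -0.5]
grip_width: 0.0071
```

{"name": "drive_tool", "arguments": {
  "increments": [
    [[1.5,0,0,0,0],[0,0,0,0,0]]
  ]
}}

```text
t: 58.72
tool_pos: [0.6525, 0.2082, 0.0532]
orientation: [0.216, 1.564, -0.217]
ft_force: [-2.5, 4.4, -0.9]
grip_width: 0.0069
```

{"name": "drive_tool", "arguments": {
  "increments": [
    [[1,0,0,0,0],[0,0,0,0,0]]
  ]
}}

```text
t: 58.88
tool_pos: [0.6525, 0.2082, 0.0523]
orientation: [0.216, 1.563, -0.217]
ft_force: [-2.7, 5.1, 0.6]
grip_width: 0.0074
```

{"name": "drive_tool", "arguments": {
  "increments": [
    [[1,0,0,0,0],[0,0,0,0,0]]
  ]
}}

```text
t: 59.05
tool_pos: [0.6525, 0.2082, 0.0513]
orientation: [0.216, 1.563, -0.217]
ft_force: [-3.0, 4.3, -1.2]
grip_width: 0.0073
```

{"name": "drive_tool", "arguments": {
  "increments": [
    [[1,0,0,0,0],[1,0,0,0,0],[0,0,0,0,0]]
  ]
}}

```text
t: 59.3
tool_pos: [0.6526, 0.2082, 0.0494]
orientation: [0.216, 1.563, -0.217]
ft_force: [-2.6, 3.6, -0.8]
grip_width: 0.0073
```

```bash
python3 -c "
from h import *
st()
grab('scene','s46',(310,80,430,200),5)
"
```

```text
t 59.3 tcp [0.6526 0.2082 0.0494] F [-2.6  3.6 -0.8] w 0.0073 q [1.360e-01 6.220e-01 1.417e+00 1.000e-03 1.105e+00 4.110e-01]
 toolx [-0.003  0.    -1.   ] y [ 0.272  0.962 -0.001] z [ 0.962 -0.272 -0.003]
```

View pics/s46.png

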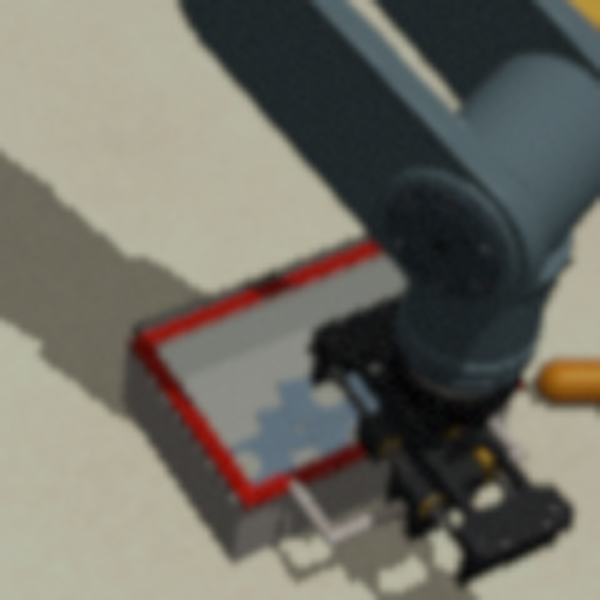

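{"name": "drive_tool", "arguments": {
  "increments": [
    [[1,0,0,0,0],[1,0,0,0,0],[0,0,0,0,0]]
  ]
}}

```text
t: 59.6
tool_pos: [0.6527, 0.2081, 0.0476]
orientation: [0.216, 1.563, -0.217]
ft_force: [-3.6, 4.8, 0.0]
grip_width: 0.0071
```

```bash
python3 -c "
from h import *
st()
grab('scene','s47',(310,80,430,200),5)
"
```

```text
t 59.6 tcp [0.6527 0.2081 0.0476] F [-3.6  4.8  0. ] w 0.0071 q [1.360e-01 6.250e-01 1.418e+00 1.000e-03 1.102e+00 4.110e-01]
 toolx [-0.003  0.    -1.   ] y [ 0.272  0.962 -0.001] z [ 0.962 -0.272 -0.003]
```

View pics/s47.png

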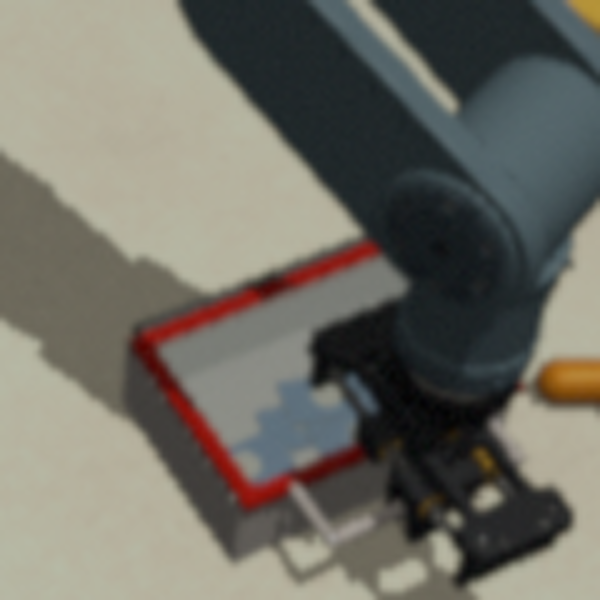

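{"name": "drive_tool", "arguments": {
  "increments": [
    [[1,0,0,0,0],[1,0,0,0,0],[1,0,0,0,0],[0,0,0,0,0]]
  ]
}}

```text
t: 59.98
tool_pos: [0.6528, 0.2082, 0.0463]
orientation: [0.216, 1.563, -0.217]
ft_force: [-7.5, 3.2, 8.5]
grip_width: 0.0071
```

{"name": "drive_tool", "arguments": {
  "increments": [
    [[1,0,0,0,0],[1,0,0,0,0],[0,0,0,0,0]]
  ]
}}

```text
t: 60.23
tool_pos: [0.6529, 0.2082, 0.046]
orientation: [0.216, 1.563, -0.217]
ft_force: [-13.8, 2.1, 18.2]
grip_width: 0.0072
```

```bash
python3 -c "
from h import *
st()
a=grab('scene','s48',(310,80,430,200),5)
r0=cv2.imread('pics/s4.png')
"
```

```text
t 60.23 tcp [0.6529 0.2082 0.046 ] F [-13.8   2.1  18.2] w 0.0072 q [0.136 0.627 1.417 0.    1.1   0.411]
 toolx [-0.003 -0.    -1.   ] y [ 0.272  0.962 -0.001] z [ 0.962 -0.272 -0.003]
```

View pics/s48.png

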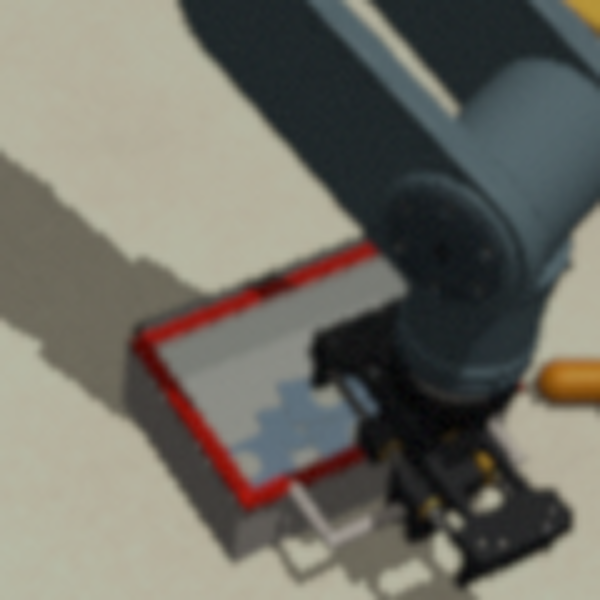

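Force now rises (18 N) with no further travel, so the cover is shut. I'll relax, open and retreat.

{"name": "drive_tool", "arguments": {
  "increments": [
    [[-2,0,0,0,0],[-1,0,-1,0,0],[0,0,0,0,8],[0,0,0,0,16],[0,0,0,0,24],[0,0,0,0,34],[0,0,0,0,34],[0,0,0,0,34],[0,0,0,0,34]]
  ]
}}

```text
t: 61.03
tool_pos: [0.6529, 0.2081, 0.0469]
orientation: [0.217, 1.56, -0.217]
ft_force: [0.8, -0.3, -1.2]
grip_width: 0.0299
```

{"name": "drive_tool", "arguments": {
  "increments": [
    [[-8,0,0,0,34],[-15,0,0,0,34],[-25,0,0,0,34],[-40,0,0,0,34],[-40,0,0,0,34],[-40,0,0,0,34],[0,-40,0,0,34],[0,-40,0,0,34],[0,-40,0,0,34],[0,-40,0,0,34]]
  ]
}}

```text
t: 61.87
tool_pos: [0.6088, 0.0532, 0.2173]
orientation: [0.216, 1.557, -0.216]
ft_force: [1.2, -0.5, 0.8]
grip_width: 0.03
```

{"name": "drive_tool", "arguments": {
  "increments": [
    [[0,-40,-10,0,34],[0,-40,-20,0,34],[0,0,-30,0,34],[0,0,-30,0,34],[0,0,0,0,34],[0,0,0,0,34]]
  ]
}}

```text
t: 62.37
tool_pos: [0.5024, 0.0042, 0.2166]
orientation: [0.216, 1.557, -0.217]
ft_force: [0.7, -0.6, -0.6]
grip_width: 0.0302
```

```bash
python3 -c "
from h import *
st()
grab('top','t50',(160,110,460,310),2.66)
grab('scene','s50',(180,110,440,290),3)
"
```

```text
t 62.37 tcp [0.5024 0.0042 0.2166] F [ 0.7 -0.6 -0.6] w 0.0302 q [-0.228  0.037  1.811 -0.     1.291  0.048]
 toolx [ 0.003 -0.001 -1.   ] y [0.273 0.962 0.   ] z [ 0.962 -0.273  0.003]
```

View pics/t50.png

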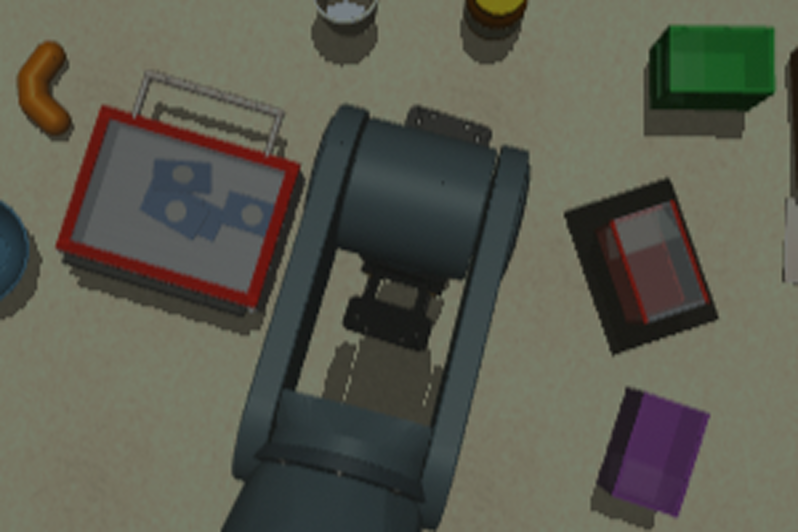

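View pics/s50.png

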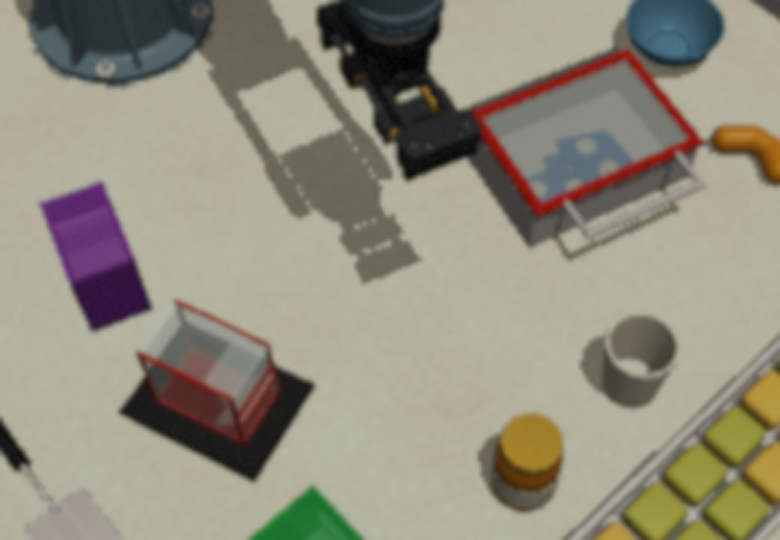

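```bash
python3 -c "
from rig import ctrl
print(ctrl.sign_off())"
```

```text
the job is handed in; nothing more can be done
None
```

The job is done and handed in at about 62 s of the 208 s allowed; no verdict came back.

**What I did**
- I swung the cover open by its bar until it leaned on its stop.
- The tool can only turn about its own axis, so I tipped the gripped box slot-down by rolling it against the tray's rims and floor. I then shook it out over the tray.
- I tipped the box back upright over the tray's rim and set it on the mat.
- On the first look after release the box sat about 3 cm from the mat's middle; either a knock or my release moved it. I regripped it and centred it.
- I put the one loose token into the tray, then lowered the cover by its bar until it pressed shut (18 N, with no further travel).

**Last checks**
- **Cover:** its rim and bar sit at the same pixels as in the starting pictures, so it is fully shut.
- **Tokens:** blue tokens lie flat under the cover, and none are on the counter or in the box. Some overlap in the pile, so I could not count them one by one; what I rely on is that the box is visibly empty.
- **Box:** upright, slot towards the customers, and within about 2 mm and 1° of the mat's middle.
- **Other things:** the bystanders I compared with the first pictures look unmoved.

**Checks that disagreed**
- The box slid several millimetres in the grip while being tipped, and my first try at rolling it on the tray floor slid instead of turning. I corrected both from the pictures.
- While closing, the bar crept several millimetres in the fingers. I judged the cover shut by contact force and picture, not by tool height.

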